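# Refit the blade guard of a trim saw with its hinge pin

### The job

Put the blade guard back on the little trim saw: set it down over the blade so that its two hinge knuckles stand between the saw's three, and let go of it. Then start the square-headed hinge pin nose first from the saw's left end (the one away from the motor) and let go of it once the first two knuckles carry it; take it again at its head and push it on through all five knuckles until the head sits against the outer one. Leave the guard lying closed on the saw table and the brush, jar and syringe where they are.

Things in the scene. Friction and masses are not known exactly. Their poses are not given: they have to be found in the camera images.
- saw: small grey trim saw, fixed to the bench; flat aluminium table 192 (x, from -88 to +104) x 122 (y) mm, its top 86 mm above the bench. Origin: centre of its foot at bench height; x to its back, y to its left, z up. Black motor low on its right (-y) side. A 90 mm blade stands 25 mm out of the table in the plane y = 0 (x -50 to +30 mm). Left of the table (y over 63 mm) all is free down to the bench.
- saw_hinge (a point): middle of the saw's hinge axis, at (62, 0, 104) mm in the saw's frame, axes as the saw's. Three fixed steel knuckles (tubes, 26 mm outside, bore 17 mm) lie on this axis, which runs along y, at y = +39..+63, -11..+11 and -63..-39 mm.
- saw_entry (a point): centre of the bore at the outer left face of the saw's left knuckle, at (62, 63, 104) mm in the saw's frame; the pin enters here and runs towards the saw's -y
- guard: loose smoke-grey blade guard, 0.22 kg: hood open below, x -66 to +42 mm, 96 mm wide (y), 40 mm high, walls 4 mm. Origin on its underside, in the plane of its middle; x to its back (hinge side), y left, z up. Stands upright on the bench at first. Fitted: directions as the saw's, origin 86 mm straight above the saw's origin, hood resting on the table.
- guard_grip (a point): inside the grab rib on the guard's top, at (-8, 0, 58) mm in the guard's frame. The rib is 60 mm long (x), 18 mm wide (y: pinch across this) and stands 26 mm above the hood's flat top, from 40 to 66 mm.
- guard_hinge (a point): middle of the guard's hinge axis, at (62, 0, 18) mm in the guard's frame; fitted, it lies at point saw_hinge. Its two knuckles (26 mm outside, bore 17 mm) are at y = +15..+35 and -35..-15 mm of the guard, so 4 mm of play is left to each neighbour.
- pin: loose steel hinge pin, 0.12 kg: round shank 14 mm in diameter, 144 mm long, its last 14 mm tapering to a 4 mm nose; square head 20 x 20 mm, 8 mm thick. Origin on its axis, midway along the shank; axis = y, nose to -y, head at +y. Lies on the bench on a flat of its head and its nose end, so about 1.3 degrees nose-down, origin about 8 mm up.
- pin_shoulder (a point): where shank and head meet, on the axis, 72 mm from the pin's origin towards +y; fully home it lies at point saw_entry. The bores leave 1.5 mm play round the shank: let go part-way in, the pin sags by a few degrees.
- pin_tip (a point): end of the nose, on the axis, 72 mm from the pin's origin towards -y; fully home it stands 18 mm out of the right knuckle
- brush: purple hand brush, 86 mm long, standing on its bristles; leave alone
- jar: white screw-lid jar, 56 mm in diameter, 61 mm high, origin at its foot; leave alone
- syringe: yellow and white paste syringe lying on the bench, 128 mm long, 23 mm across its flange; leave alone

How it is judged:
By the outcome, as a careful person would: the job done as asked, in the order asked, and still so for the second after the job is handed in, with the robot touching nothing.
It also fails if it takes over 72 s, if anything falls off the work surface, if the arm or the gripper's body presses on something with over 40 N, if the wrist force passes 120 N, or if a joint passes its speed limit or range.

### The arm

A 6-joint arm with a two-finger parallel gripper is mounted at the origin on a cart in front of the work surface, level with it; the furniture and walls round the work are solid. World frame = base frame: x ahead of the robot, y to its left, z up, the work surface at z = 0. Lengths are in mm, angles in degrees, forces in N, time in s.
With the tool pointing down it reaches from about 300 to 850 mm from the base axis. Payload 4.2 kg.
Tool frame: the origin (TCP) lies midway between the tips of the shut fingers; the grasp point (between the pads) lies 19 mm behind it; x points along the fingers, y is the direction in which the jaws open and shut, and the axes are right-handed (so a half turn about x gives the same grasp; the last joint's range is limited). The gripper opens to 91 mm and grips with 3 to 60 N. Pads are 32 mm wide; open, the fingers measure 118 mm over their backs; the gripper's body (76 mm by 178 mm) begins 60 mm behind the grasp point.
Start: joints at [-78.323, 18.312, 89.639, -0, 72.044, -1.146], TCP at [127.615, -560.676, 213.976] pointing down, gripper open.
Joint ranges: [-177.97, 177.97], [-48.28, 115.42], [12.27, 149.76], [-77.06, 257.06], [2.81, 150.46], [-146.56, 146.56]. Speed limits (degrees/s): [147.25, 147.25, 180, 180, 180, 180].

### API

Orientations are given as [roll, pitch, yaw] about the fixed x, y, z axes, in that order (R = Rz(yaw) Ry(pitch) Rx(roll)).
In Python, from workcell import * gives the robot as it stands.
- The arm moves only by the shell command python3 -m handwheel 'ROWS' [FORCE]. ROWS is a JSON object of lists of equal length, an entry for each row: "gripper": the closure, from 0 (fully open) to 1 (shut); "offset": the shift along the tool's x, y, z in mm, a list of three; "rot": the turn, a rotation vector about the tool's x, y, z in degrees, a list of three. A call has 1 to 5 rows; each row is the pose to reach, as a shift and turn from the pose commanded when the call began, along the tool's axes at that moment; what a row does not reach only later rows make up. A row lasts 1/12 s, in which the tool goes at most 41.7 mm and 7.16 degrees, less where a joint would pass 70% of its speed; a pose out of reach is approached as far as the arm can. A call with a gripper value outside its range is refused whole. The fingers move at their own pace and stop on an object; FORCE is the grip in N (left out, the last holds). Time passes only in rows, so rows that repeat a pose let the fingers close. It gives the time, the measured TCP pose, the force and the opening at its end, in the units of the state.
- state(): the state, without advancing time (a new reading comes with each control period).
- grab_frame(name): name is "scene" or "top"; returns the picture (480x640x3 uint8, red, green, blue); there is no depth.
- camera_params(name): a dict with "fx", "fy", "cx", "cy" (pixels), "k1" (the pictures are not rectified: a ray, as slopes to the right and down, at radius r is drawn at 1 + k1 r^2 times it, then the intrinsics apply), "position" and "attitude" of the camera in the world. Camera axes: x right, y up, looking along -z (the intrinsics and any distortion apply to the point x, -y, -z); pixel columns grow to the right and rows downward; lengths in mm; the calibration is good to about 2 mm. A picture is of the moment at which its call begins. camera_params takes no time and is no camera call.
- job_done(): hands the job in, once; it reports no verdict.
The state is a dict: "time_s": time; "qpos": joint angles; "qvel": joint speeds; "effort": joint torques, N m; "ee_pos": TCP position; "ee_rot": TCP orientation; "force": force on the tool from outside, world axes, zero at the start; "torque": the same for the moment, N m; "gripper_width": finger opening in mm.
Only numpy, scipy, OpenCV 4.12 (cv2) and the standard library are available. Lean on these libraries where they do the work, as an engineer would, in place of code of your own. Each camera call takes 0.05 s, during which the arm holds its last target.

## Working session

There is one attempt and no reset: what is moved stays moved. The work goes in short steps, Python scripts to look and compute and a shell command to move; the robot and the scene stay as the last step left them, time stands still between calls to the robot, and variables do not carry over. Pictures are saved under pics/ and viewed, and the job is handed in when it is done.

```bash
ls -la; mkdir -p pics; python3 - <<'E'
from workcell import *
import cv2
print(state())
for n in("scene","top"):
    print(n,camera_params(n))
    cv2.imwrite(f"pics/{n}0.png",grab_frame(n)[:,:,::-1])
E
```

```text
total 12
drwxr-xr-x  3 agent agent 4096 Dec  6 13:38 .
drwxr-xr-x 23 root  root  4096 Dec  6 13:38 ..
drwxr-xr-x  2 agent agent 4096 Dec  6 13:38 pics
{'time_s': 0.0, 'qpos': array([-7.83232872e+01,  1.83539950e+01,  8.97066825e+01, -1.17516368e-03,
        7.20435224e+01, -1.14772468e+00]), 'qvel': array([-0.03774568, -0.05265218, -0.04766526,  0.01407847, -0.00066199,
       -0.0002281 ]), 'effort': array([-3.34619370e-03, -4.12455153e+01, -2.31969202e+01,  7.25303614e-02,
        4.59326897e-02, -1.38251989e-04]), 'ee_pos': array([ 127.50415236, -560.16810366,  213.09481123]), 'ee_rot': array([-90.53340573,  89.89579411, 102.29139509]), 'force': array([-0.28826051, -0.29760201, -0.94340804]), 'torque': array([0.0371355 , 0.0290502 , 0.00184101]), 'gripper_width': 91.06470110316705}
scene {'fx': 461.87844413753163, 'fy': 461.87844413753163, 'cx': 319.8148323499271, 'cy': 236.08807112229567, 'k1': 0.03199537704135823, 'position': array([ -80.61259107,  365.68098228, 1003.06402659]), 'attitude': array([  38.43725558,    0.72329403, -116.87740807])}
top {'fx': 596.7920542355231, 'fy': 596.7920542355231, 'cx': 318.1944473589071, 'cy': 236.88287093151416, 'k1': -0.1341305295407012, 'position': array([-218.55845706, -113.56730361, 1801.09822188]), 'attitude': array([ 25.10371046,   0.23766804, -80.30363486])}
```

View pics/scene0.png

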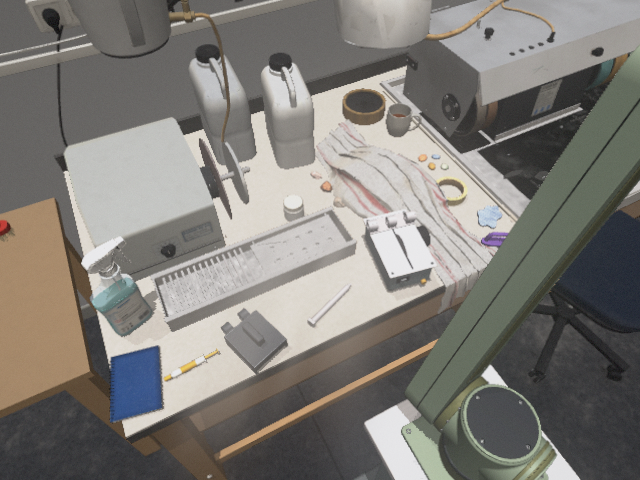

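View pics/top0.png

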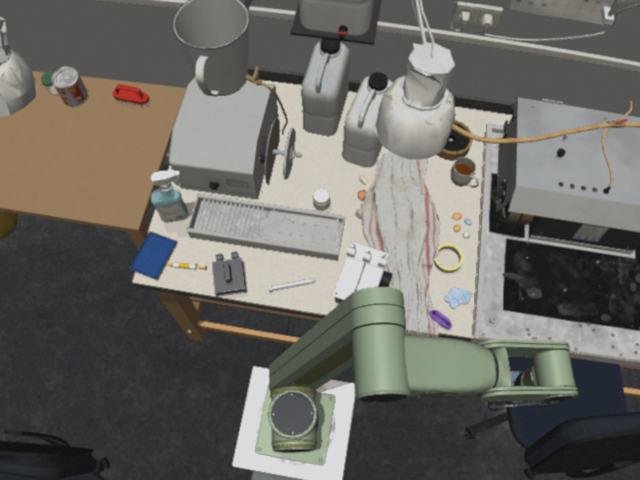

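The scene view shows the guard near (254,340), the pin from (311,322) to (348,288), the saw around (400,250) with its knuckles near (375,225)-(410,215), and the syringe, jar and brush. Next I'll zoom in.

```bash
cat > h.py <<'E'
import numpy as np, cv2
from scipy.spatial.transform import Rotation as R
from workcell import camera_params
def rpy(a): return R.from_euler('xyz',a,degrees=True).as_matrix()
P={n:camera_params(n) for n in("scene","top")}
def proj(n,X):
    p=P[n]; c=(np.atleast_2d(X)-p['position'])@rpy(p['attitude'])
    s=np.c_[c[:,0]/-c[:,2],-c[:,1]/-c[:,2]]
    s=s*(1+p['k1']*(s**2).sum(1))[:,None]
    return s*[p['fx'],p['fy']]+[p['cx'],p['cy']]
def ray(n,uv):
    p=P[n]; d=(np.array(uv,float)-[p['cx'],p['cy']])/[p['fx'],p['fy']]
    s=d.copy()
    for _ in range(30): s=d/(1+p['k1']*(s@s))
    return p['position'],rpy(p['attitude'])@np.array([s[0],-s[1],-1])
def onz(n,uv,z):
    o,d=ray(n,uv); return o+d*(z-o[2])/d[2]
def tri(uva,uvb):
    A=[];b=[]
    for n,uv in(("scene",uva),("top",uvb)):
        o,d=ray(n,uv); d=d/np.linalg.norm(d); M=np.eye(3)-np.outer(d,d); A.append(M); b.append(M@o)
    return np.linalg.lstsq(np.vstack(A),np.hstack(b),rcond=None)[0]
E
python3 - <<'E'
import cv2
a=cv2.imread('pics/scene0.png');b=cv2.imread('pics/top0.png')
cv2.imwrite('pics/s_saw.png',cv2.resize(a[195:305,345:455],None,fx=5.4,fy=5.4,interpolation=cv2.INTER_CUBIC))
cv2.imwrite('pics/s_gp.png',cv2.resize(a[275:380,210:360],None,fx=5.3,fy=5.3,interpolation=cv2.INTER_CUBIC))
cv2.imwrite('pics/t_all.png',cv2.resize(b[230:310,200:400],None,fx=4,fy=4,interpolation=cv2.INTER_CUBIC))
E
```

```text
(no output)
```

View pics/s_saw.png

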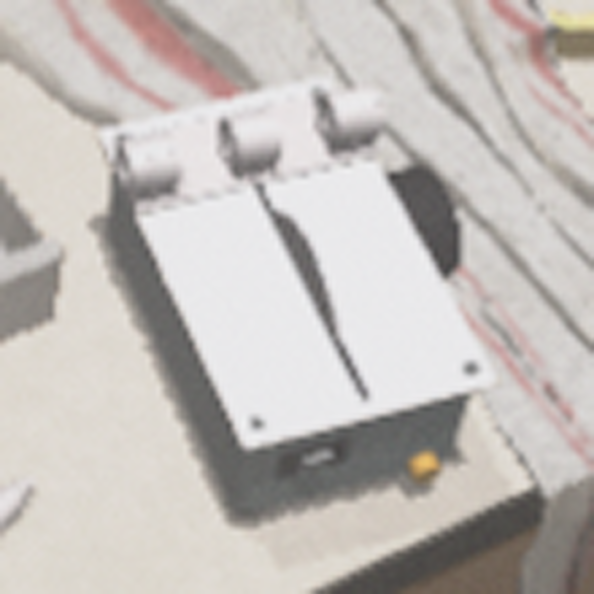

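View pics/s_gp.png

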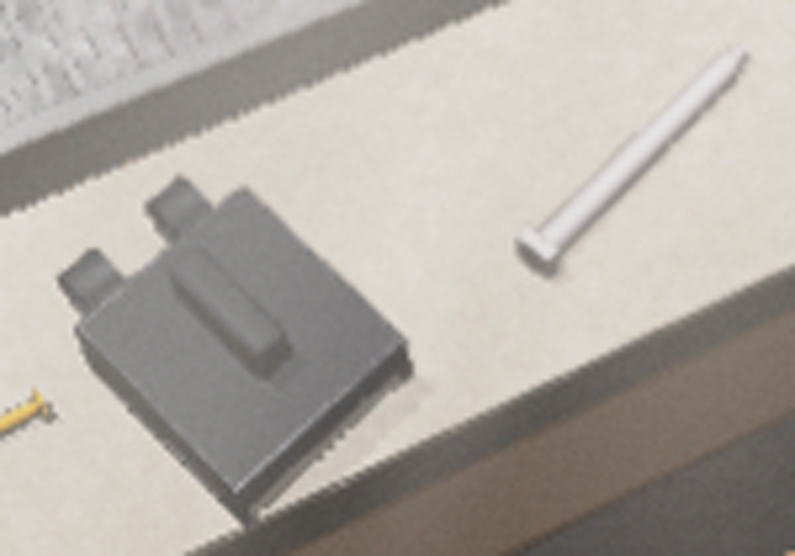

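View pics/t_all.png

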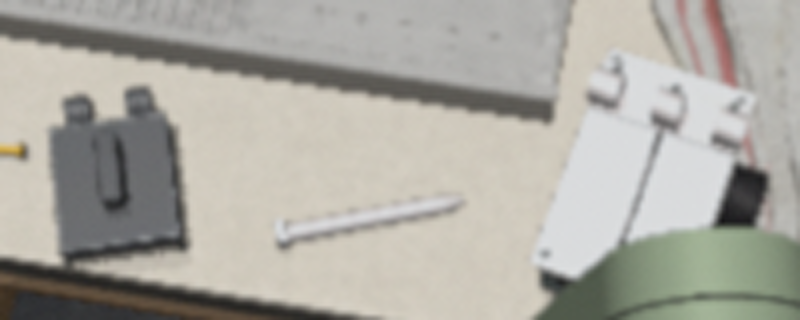

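```bash
cat > fit.py <<'E'
from h import *
from scipy.optimize import least_squares
def fit(obs,x0,z=0.0):
    # obs: list (cam,uv,pt)
    def f(p):
        c,s=np.cos(p[2]),np.sin(p[2]); r=[]
        for n,uv,q in obs:
            X=[p[0]+c*q[0]-s*q[1],p[1]+s*q[0]+c*q[1],q[2]+z]
            r+=list(proj(n,X)[0]-uv)
        return np.array(r)
    o=least_squares(f,x0); return o.x*[1,1,180/np.pi],f(o.x).reshape(-1,2).round(1)
def S(u,v,x0,y0,k): return np.array([x0+(u+.5)/k-.5,y0+(v+.5)/k-.5])
sw=lambda u,v:S(u,v,345,195,5.4)
gp=lambda u,v:S(u,v,210,275,5.3)
ta=lambda u,v:S(u,v,200,230,4)
E
python3 - <<'E'
from fit import *
so=[("scene",sw(243,447),(-88,61,86)),("scene",sw(493,380),(-88,-61,86)),("scene",sw(103,133),(104,61,86))]
to=[("top",ta(613,48),(104,61,86)),("top",ta(757,97),(104,-61,86)),("top",ta(535,260),(-88,61,86))]
for o in(so,to,so+to):print(*fit(o,[500,0,0]))
G=[(42,48,40),(42,-48,40),(-66,-48,40),(-66,48,40)]
gs=[("scene",gp(*c),q) for c,q in zip([(78,330),(245,189),(408,342),(240,490)],G)]
gt=[("top",ta(*c),q) for c,q in zip([(50,127),(174,113),(187,237),(64,252)],G)]
for o in(gs,gt,gs+gt):print(*fit(o,[500,0,0]))
print(onz("scene",gp(745,52),6),onz("scene",gp(538,252),9))
print(onz("top",ta(463,201),6),onz("top",ta(282,232),9))
print('syr',onz("scene",(219,351),8),'jar',onz("scene",(293,207),30))
E
```

```text
[ 461.68294834 -119.0518796   -11.16689272] [[-0.3  0.1]
 [ 1.2  0.7]
 [-1.  -1. ]]
[ 461.98562585 -123.34284296  -10.26642896] [[-0.1 -0.3]
 [ 0.8 -0.5]
 [-0.7  0.7]]
[ 461.96442094 -120.6195991   -11.10579455] [[ 0.2 -0.2]
 [ 1.7  0.3]
 [-0.6 -1.3]
 [-0.4 -0.5]
 [ 0.3 -0.3]
 [-1.9  0.2]]
[423.33102372 297.29906583  18.89156327] [[-0.6 -0.3]
 [ 0.  -0.7]
 [ 0.6 -0.4]
 [-0.   1.2]]
[426.02366645 292.33594429  18.16029014] [[ 0.9  0.2]
 [-0.5 -0.4]
 [-0.4 -0.1]
 [ 0.   0.3]]
[424.39006418 295.6726681   18.63152199] [[-0.  -1.1]
 [ 0.6 -1.3]
 [ 1.  -0.9]
 [ 0.3  0.5]
 [-0.3  0.6]
 [-1.7 -0.2]
 [-1.4  0.1]
 [-1.   0.7]]
[455.59188136  21.56444967   6.        ] [404.01677164 157.4883756    9.        ]
[457.21706846  18.65258028   6.        ] [405.71737477 156.49691845   9.        ]
syr [435.72122214 377.72420117   8.        ] jar [742.72970068  47.34258729  30.        ]
```

```bash
cat > go.py <<'E'
import sys
from h import *
from workcell import state
def Rt(a):
    a=np.radians(a); c,s=np.cos(a),np.sin(a)
    return np.array([[0,c,s],[0,s,-c],[-1,0,0]])
def go(p,a=None,flip=True,st=None):
    st=st or state(); R0=rpy(st['ee_rot']); 
    y=R0[:,1]; a0=np.degrees(np.arctan2(y[1],y[0]))
    if a is None: a=a0
    if flip: a=a0+((a-a0+90)%180-90)
    off=R0.T@(np.array(p)-st['ee_pos']); rv=R.from_matrix(R0.T@Rt(a)).as_rotvec(degrees=True)
    print('t',round(st['time_s'],2),'pos',st['ee_pos'].round(1),'jaw',round(a0,1),'F',st['force'].round(1),'w',round(st['gripper_width'],1),'j6',round(st['qpos'][5]),'| off',off.round(1),'dist',round(float(np.linalg.norm(off))),'rot',rv.round(1))
if __name__=='__main__':
    v=[float(x) for x in sys.argv[1:]]
    go(v[:3],v[3] if len(v)>3 else None)
E
python3 go.py 400 -330 260 108.6
```

```text
t 0.1 pos [ 127.5 -560.2  213.2] jaw -77.2 F [-0.4 -0.   0.3] w 90.9 j6 -1 | off [ -46.5 -164.1 -316.8] dist 360 rot [-5.8 -0.   0.1]
```

```bash
python3 -m handwheel '{"gripper":[0.4,0.4,0.4,0.4,0.4],"offset":[[-10,-18,-33],[-20,-36,-66],[-30,-54,-99],[-40,-72,-132],[-46,-90,-168]],"rot":[[0,0,0],[0,0,0],[0,0,0],[-3,0,0],[-5.8,0,0]]}' 40; python3 go.py 400 -330 260 108.6;python3 go.py 470 0 260 108.6
```

```text
time_s: 0.52
ee_pos: [272.2, -434.6, 260.7]
ee_rot: [85.0, 90.0, -76.3]
force: [1.3, 0.4, 0.0]
gripper_width: 60.5
t 0.52 pos [ 272.2 -434.6  260.7] jaw -71.3 F [1.3 0.4 0. ] w 60.5 j6 12 | off [   0.6  -58.1 -154.6] dist 165 rot [ 0.1  0.  -0. ]
t 0.52 pos [ 272.2 -434.6  260.7] jaw -71.3 F [1.3 0.4 0. ] w 60.5 j6 12 | off [   0.4 -348.2 -326.7] dist 477 rot [ 0.1  0.  -0. ]
```

```bash
python3 -m handwheel '{"gripper":[0.4,0.4,0.4,0.4,0.4],"offset":[[0,-15,-37],[0,-30,-75],[0,-50,-112],[0,-75,-143],[0,-102,-173]],"rot":[[0,0,0],[0,0,0],[0,0,0],[0,0,0],[0,0,0]]}'; python3 -m handwheel '{"gripper":[0.4,0.4,0.4,0.4,0.4],"offset":[[0,-30,-25],[0,-60,-50],[0,-92,-75],[0,-123,-100],[0,-155,-125]],"rot":[[0,0,0],[0,0,0],[0,0,0],[0,0,0],[0,0,0]]}';  python3 go.py 470 0 260 108.6;python3 go.py 416 293 120 108.6
```

```text
time_s: 0.93
ee_pos: [403.9, -282.1, 259.5]
ee_rot: [-55.4, 90.0, 143.2]
force: [0.5, -0.7, -0.7]
gripper_width: 54.6
time_s: 1.35
ee_pos: [471.8, -95.0, 259.7]
ee_rot: [0.2, 90.0, -161.1]
force: [1.1, -0.7, 0.0]
gripper_width: 54.8
t 1.35 pos [471.8 -95.  259.7] jaw -71.4 F [ 1.1 -0.7  0. ] w 54.8 j6 59 | off [ -0.3 -90.6 -28.6] dist 95 rot [ 0.  0. -0.]
t 1.35 pos [471.8 -95.  259.7] jaw -71.4 F [ 1.1 -0.7  0. ] w 54.8 j6 59 | off [ 139.7 -385.5  -71. ] dist 416 rot [ 0.  0. -0.]
```

```bash
python3 -m handwheel '{"gripper":[0.4,0.4,0.4,0.4,0.4],"offset":[[0,-39,-7],[0,-78,-14],[5,-117,-21],[15,-155,-28],[30,-192,-36]],"rot":[[0,0,0],[0,0,0],[0,0,0],[0,0,0],[0,0,0]]}'; python3 -m handwheel '{"gripper":[0.4,0.4,0.4,0.4,0.4],"offset":[[15,-36,-7],[30,-72,-14],[45,-110,-21],[60,-150,-28],[70,-193,-35]],"rot":[[0,0,0],[0,0,0],[0,0,0],[0,0,0],[0,0,0]]}';  python3 go.py 416 293 120 108.6; python3 - <<'E'
from workcell import *
import cv2
for n in("scene","top"):
    cv2.imwrite(f"pics/{n}1.png",grab_frame(n)[:,:,::-1])
a=cv2.imread('pics/scene1.png');b=cv2.imread('pics/top1.png')
cv2.imwrite('pics/s_gp1.png',cv2.resize(a[260:385,190:340],None,fx=4.8,fy=4.8,interpolation=cv2.INTER_CUBIC))
cv2.imwrite('pics/t_1.png',cv2.resize(b[200:320,180:340],None,fx=5,fy=5,interpolation=cv2.INTER_CUBIC))
E
```

```text
time_s: 1.77
ee_pos: [444.4, 98.5, 230.5]
ee_rot: [171.5, 89.8, 10.1]
force: [0.4, 0.6, -0.0]
gripper_width: 54.7
time_s: 2.18
ee_pos: [415.4, 287.3, 159.3]
ee_rot: [22.7, 89.9, -138.7]
force: [-0.3, 0.1, 0.2]
gripper_width: 54.8
t 2.18 pos [415.4 287.3 159.3] jaw -71.4 F [-0.3  0.1  0.2] w 54.8 j6 105 | off [39.3 -5.3 -2.5] dist 40 rot [ 0.   0.1 -0.1]
```

View pics/s_gp1.png

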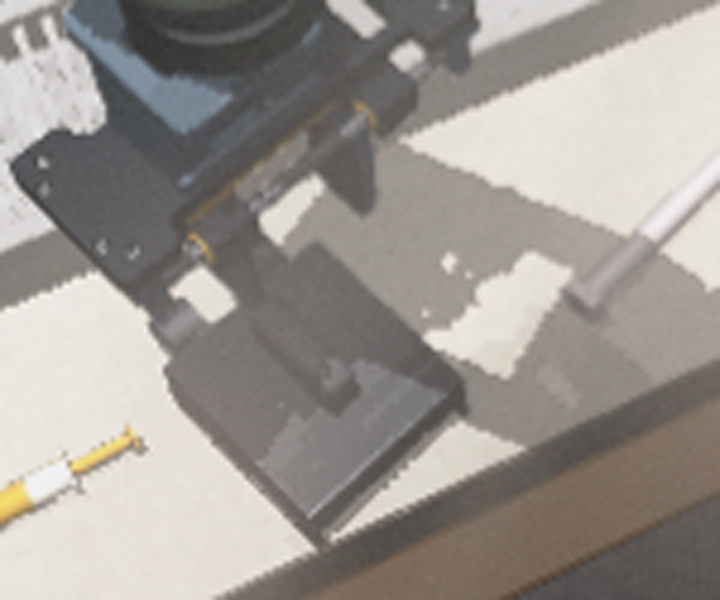

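View pics/t_1.png

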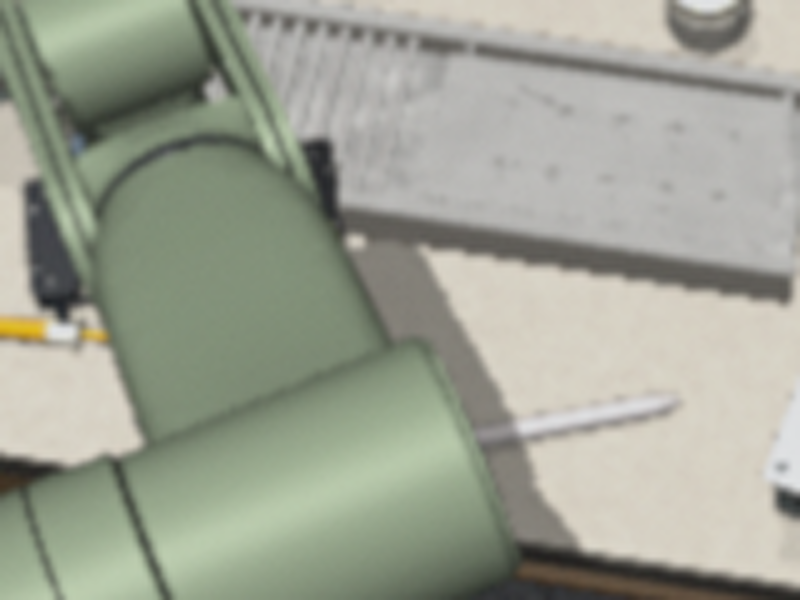

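```bash
python3 - <<'E'
from h import *
p=np.array([415.4,287.3,159.3]);a=np.radians(-71.4)
y=np.array([np.cos(a),np.sin(a),0]);z=np.array([np.sin(a),-np.cos(a),0])
for sy in(27.4,41):
  for sz in(-16,16):
    q=proj("scene",p+y*sy+z*sz)[0]; print(sy,sz,((q-[190,260])*4.8).round())
E
```

```text
27.4 -16 [315. 174.]
27.4 16 [363. 218.]
41 -16 [338. 155.]
41 16 [386. 199.]
```

```bash
python3 go.py 416.5 293.5 44 108.8; python3 -m handwheel '{"gripper":[0.4,0.4,0.4,0.4,0.4],"offset":[[30,-5.6,-3],[60,-5.6,-3],[85,-5.6,-3],[100,-5.6,-3],[113,-5.6,-3]],"rot":[[0,0,0],[0,0,0],[0,0,0],[0,0,0],[0,0,0]]}'; python3 go.py 416.5 293.5 44 108.8;
```

```text
t 2.28 pos [414.8 290.3 158.8] jaw -71.0 F [-0.5 -0.9 -0.1] w 54.8 j6 105 | off [114.8  -2.4  -3. ] dist 115 rot [0.2 0.2 0.1]
time_s: 2.7
ee_pos: [417.2, 291.1, 46.3]
ee_rot: [21.6, 89.8, -139.8]
force: [0.0, -0.2, 0.4]
gripper_width: 54.6
t 2.7 pos [417.2 291.1  46.3] jaw -71.4 F [ 0.  -0.2  0.4] w 54.6 j6 105 | off [ 2.3 -2.5 -0.1] dist 3 rot [-0.2  0.2 -0.1]
```

```bash
python3 -m handwheel '{"gripper":[0.9,0.9,0.9,0.9,0.9],"offset":[[1.5,0,0],[1.5,0,0],[1.5,0,0],[1.5,0,0],[1.5,0,0]],"rot":[[0,0,0],[0,0,0],[0,0,0],[0,0,0],[0,0,0]]}' 45; python3 -m handwheel '{"gripper":[0.9,0.9,0.9],"offset":[[0,0,0],[0,0,0],[0,0,0]],"rot":[[0,0,0],[0,0,0],[0,0,0]]}';  python3 go.py 416.5 293.5 44 108.8;
```

```text
time_s: 3.12
ee_pos: [418.6, 292.6, 47.5]
ee_rot: [-168.3, 89.9, 30.3]
force: [0.6, -0.4, -0.4]
gripper_width: 24.0
time_s: 3.37
ee_pos: [418.5, 293.2, 47.5]
ee_rot: [-153.9, 89.9, 44.7]
force: [-0.4, 2.7, 5.9]
gripper_width: 17.8
t 3.37 pos [418.5 293.2  47.5] jaw -71.4 F [-0.4  2.7  5.9] w 17.8 j6 105 | off [ 3.5 -0.9  1.8] dist 4 rot [-0.2 -0.1  0.1]
```

```bash
python3 -m handwheel '{"gripper":[0.9,0.9,0.9,0.9,0.9],"offset":[[-5,0,0],[-20,0,0],[-50,0,0],[-80,0,0],[-110,0,0]],"rot":[[0,0,0],[0,0,0],[0,0,0],[0,0,0],[0,0,0]]}'; python3 -m handwheel '{"gripper":[0.9,0.9],"offset":[[-20,0,0],[-30,0,0]],"rot":[[0,0,0],[0,0,0]]}';  python3 go.py 440 150 220 79;python3 - <<'E'
from workcell import *
import cv2
a=grab_frame("scene")[:,:,::-1]
cv2.imwrite('pics/s_2.png',cv2.resize(a[200:350,170:330],None,fx=4.8,fy=4,interpolation=cv2.INTER_CUBIC))
E
```

```text
time_s: 3.78
ee_pos: [417.0, 291.4, 156.9]
ee_rot: [28.3, 89.8, -133.1]
force: [-0.5, -1.1, -2.4]
gripper_width: 17.8
time_s: 3.95
ee_pos: [418.6, 292.5, 189.0]
ee_rot: [-176.6, 89.8, 22.0]
force: [0.5, 0.3, -2.5]
gripper_width: 17.7
t 3.95 pos [418.6 292.5 189. ] jaw -71.4 F [ 0.5  0.3 -2.5] w 17.7 j6 105 | off [-31.1 141.9  25.2] dist 147 rot [29.6 -0.2  0.1]
```

View pics/s_2.png

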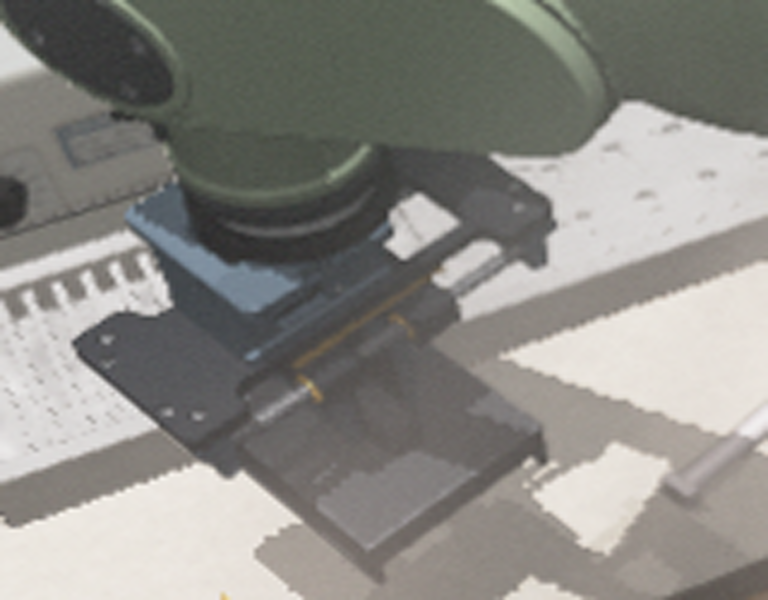

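```bash
python3 go.py 456 -119.6 200 79.2; python3 go.py 440 115 200 
```

```text
t 4.0 pos [419.  292.8 189.5] jaw -71.4 F [ 0.3  0.  -1.2] w 17.8 j6 105 | off [-11.2 402.6  96.6] dist 414 rot [29.4 -0.3  0.1]
t 4.0 pos [419.  292.8 189.5] jaw -71.4 F [ 0.3  0.  -1.2] w 17.8 j6 105 | off [-10.8 175.2  36.9] dist 179 rot [-0.  -0.3  0. ]
```

```bash
python3 -m handwheel '{"gripper":[0.9,0.9,0.9,0.9,0.9],"offset":[[-5,20,4],[-11,55,12],[-11,90,20],[-11,130,28],[-11,170,36]],"rot":[[0,0,0],[4,0,0],[8,0,0],[13,0,0],[18,0,0]]}';python3 go.py 456 -119.6 200 79.2; 
```

```text
time_s: 4.42
ee_pos: [436.6, 117.9, 195.7]
ee_rot: [21.8, 89.8, -157.7]
force: [0.0, -0.4, -2.6]
gripper_width: 17.7
t 4.42 pos [436.6 117.9 195.7] jaw -89.5 F [ 0.  -0.4 -2.6] w 17.7 j6 103 | off [ -4.  237.7 -17.4] dist 238 rot [11.3  0.2 -0.1]
```

```bash
python3 -m handwheel '{"gripper":[0.9,0.9,0.9,0.9,0.9],"offset":[[-1,40,-3],[-1,80,-6],[-1,120,-9],[-1,160,-12],[-1,195,-15]],"rot":[[2,0,0],[4,0,0],[7,0,0],[9,0,0],[11.3,0,0]]}';python3 -m handwheel '{"gripper":[0.9,0.9,0.9],"offset":[[0,20,6],[0,35,6],[0,35,6]],"rot":[[0,0,0],[0,0,0],[0,0,0]]}';python3 go.py 456 -119.6 200 79.2; 
```

```text
time_s: 4.83
ee_pos: [453.6, -77.4, 196.7]
ee_rot: [12.6, 89.8, -178.3]
force: [0.5, 0.4, -3.2]
gripper_width: 17.6
time_s: 5.08
ee_pos: [440.8, -110.6, 196.5]
ee_rot: [17.2, 89.7, -173.7]
force: [0.4, -0.6, -2.7]
gripper_width: 17.9
t 5.08 pos [ 440.8 -110.6  196.5] jaw -100.9 F [ 0.4 -0.6 -2.7] w 17.9 j6 85 | off [ -3.5   5.9 -16.6] dist 18 rot [-0.1  0.3 -0.1]
```

```bash
python3 -m handwheel '{"gripper":[0.9,0.9,0.9],"offset":[[6,4,-10],[12,6,-16.5],[12,6,-16.5]],"rot":[[0,0,0],[0,0.3,0],[0,0.3,0]]}';python3 go.py 456 -119.6 180 79.2;python3 - <<'E'
from workcell import *
import cv2
a=grab_frame("scene")[:,:,::-1]; b=grab_frame("top")[:,:,::-1]
cv2.imwrite('pics/scene3.png',a);cv2.imwrite('pics/top3.png',b)
cv2.imwrite('pics/s_3.png',cv2.resize(a[170:300,330:470],None,fx=4.6,fy=4.6,interpolation=cv2.INTER_CUBIC))
cv2.imwrite('pics/t_3.png',cv2.resize(b[220:330,300:420],None,fx=5.4,fy=5.4,interpolation=cv2.INTER_CUBIC))
E
```

```text
time_s: 5.33
ee_pos: [458.6, -116.9, 184.4]
ee_rot: [-175.8, 89.8, -6.5]
force: [-0.6, 0.5, -3.6]
gripper_width: 17.3
t 5.33 pos [ 458.6 -116.9  184.4] jaw -100.6 F [-0.6  0.5 -3.6] w 17.3 j6 85 | off [4.4 3.1 2.1] dist 6 rot [ 0.2 -0.2  0. ]
```

View pics/s_3.png

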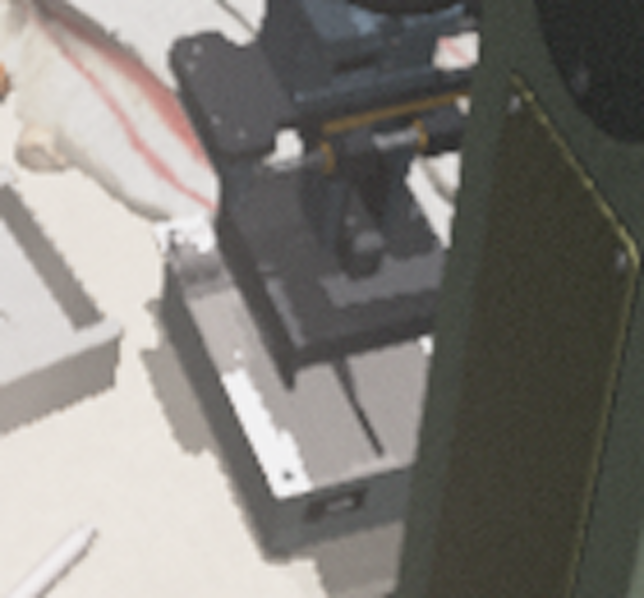

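View pics/t_3.png

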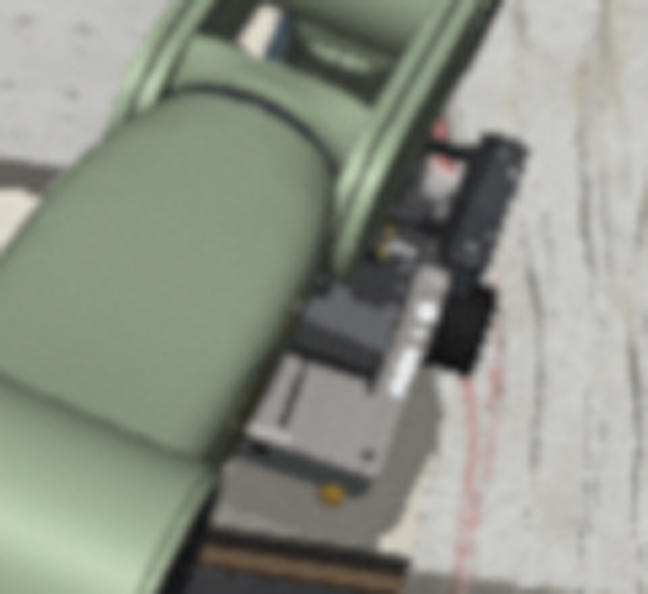

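```bash
python3 - <<'E'
import cv2
a=cv2.imread('pics/scene3.png');b=cv2.imread('pics/top3.png')
cv2.imwrite('pics/s_3b.png',cv2.resize(a[205:285,360:430],None,fx=7.4,fy=7.4,interpolation=cv2.INTER_LANCZOS4))
cv2.imwrite('pics/t_3b.png',cv2.resize(b[260:320,340:400],None,fx=9.8,fy=9.8,interpolation=cv2.INTER_LANCZOS4))
E
```

```text
(no output)
```

View pics/s_3b.png

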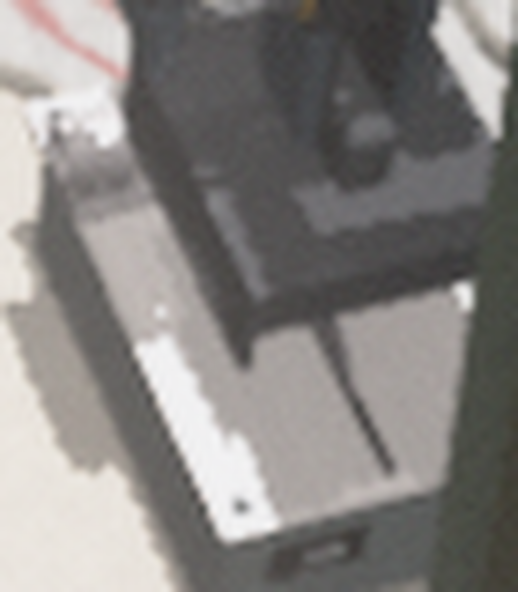

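View pics/t_3b.png

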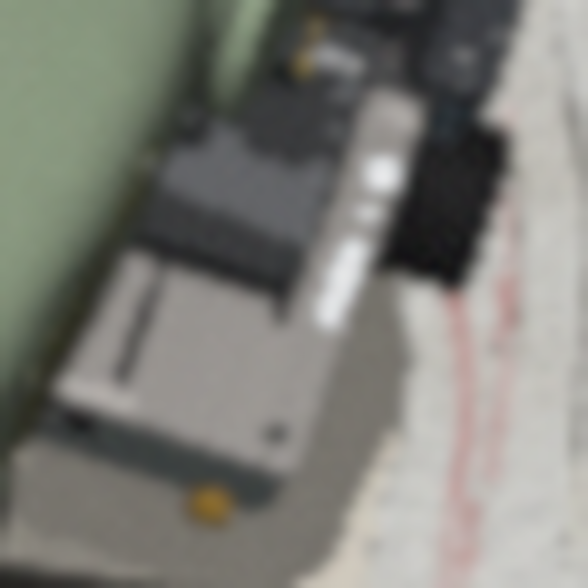

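```bash
python3 - <<'E'
from fit import *
s3=lambda u,v:S(u,v,360,205,7.4)
t3=lambda u,v:S(u,v,340,260,9.8)
so=[("scene",sw(243,447),(-88,61,86)),("scene",s3(220,545),(-88,61,86)),("scene",sw(493,380),(-88,-61,86)),("scene",sw(103,133),(104,61,86))]
to=[("top",ta(613,48),(104,61,86)),("top",ta(757,97),(104,-61,86)),("top",ta(535,260),(-88,61,86)),("top",t3(290,470),(-88,-61,86)),("top",t3(62,398),(-88,61,86))]
zb=184.4-47.5
for o,cs in((so,[("scene",s3(246,368),(-66,48),zb),("scene",s3(258,302),(-66,48),zb+40)]),(to,[("top",t3(282,318),(-66,-48),zb),("top",t3(283,285),(-66,-48),zb+40)])):
    p,r=fit(o,[500,0,0]);print(p,r.tolist())
    th=np.radians(p[2]);M=np.array([[np.cos(th),np.sin(th)],[-np.sin(th),np.cos(th)]])
    for n,uv,q,z in cs:
        X=onz(n,uv,z)[:2]; print('guard corner minus nominal in saw frame',(M@(X-p[:2])-q).round(1))
E
```

```text
[ 461.22091979 -118.70302999  -11.10437326] [[-0.3, 0.3], [0.0, -0.5], [1.2, 0.8], [-1.1, -0.8]]
guard corner minus nominal in saw frame [ 6.3 -0.9]
guard corner minus nominal in saw frame [2.3 1.5]
[ 461.40886725 -130.17297364   -7.36185481] [[0.2, 0.6], [1.6, -1.4], [2.6, 2.6], [5.6, 0.8], [-9.9, -2.9]]
guard corner minus nominal in saw frame [ 4.1 18.1]
guard corner minus nominal in saw frame [-0.7 19.5]
```

```bash
python3 - <<'E'
from fit import *
s3=lambda u,v:S(u,v,360,205,7.4)
t3=lambda u,v:S(u,v,340,260,9.8)
to=[("top",ta(613,48),(104,61,86)),("top",ta(757,97),(104,-61,86)),("top",ta(535,260),(-88,61,86)),("top",t3(292,472),(-88,-61,86))]
zb=184.4-47.5
for o,cs in((to,[("top",t3(280,318),(-66,-48),zb),("top",t3(300,278),(-66,-48),zb+40)]),):
    p,r=fit(o,[500,0,0]);print(p,r.tolist())
    th=np.radians(p[2]);M=np.array([[np.cos(th),np.sin(th)],[-np.sin(th),np.cos(th)]])
    for n,uv,q,z in cs:
        X=onz(n,uv,z)[:2]; print('guard corner minus nominal in saw frame',(M@(X-p[:2])-q).round(1))
    # predicted guard corners if TCP-based
    for dx in (0,):
      for z in(zb,zb+40):
        X=[*(M.T@np.array([-66+2,-48+3])+p[:2]),z]; print('pred',((proj("top",X)[0]-[340,260])*9.8).round(),'nom',((proj("top",[*(M.T@np.array([-66,-48])+p[:2]),z])[0]-[340,260])*9.8).round())
E
```

```text
[ 462.3112175  -122.04259448  -10.81593614] [[-0.1, -0.5], [0.6, -0.4], [-1.3, 0.3], [0.8, 0.5]]
guard corner minus nominal in saw frame [6.4 6.8]
guard corner minus nominal in saw frame [5.7 3.4]
pred [283. 331.] nom [290. 340.]
pred [293. 285.] nom [300. 294.]
```

```bash
python3 -m handwheel '{"gripper":[0.9,0.9,0.9,0.9,0.9],"offset":[[3,2.5,3.5],[10,2.5,3.5],[18,2.5,3.5],[24,2.5,3.5],[28,2.5,3.5]],"rot":[[0,0,0],[0,0,0],[0,0,0],[0,0,0],[0,0,0]]}';python3 - <<'E'
from workcell import *
import cv2
a=grab_frame("scene")[:,:,::-1]; 
cv2.imwrite('pics/scene4.png',a);
cv2.imwrite('pics/s_4.png',cv2.resize(a[205:285,360:430],None,fx=7.4,fy=7.4,interpolation=cv2.INTER_LANCZOS4))
E
python3 go.py 456 -119.6 152 79.2
```

```text
time_s: 5.85
ee_pos: [453.5, -118.8, 157.3]
ee_rot: [-178.4, 89.8, -9.1]
force: [-0.1, -0.4, -3.3]
gripper_width: 17.9
t 5.9 pos [ 453.2 -118.7  156.9] jaw -100.7 F [ 0.   0.7 -3.8] w 17.8 j6 85 | off [ 4.9  0.3 -2.9] dist 6 rot [ 0.1 -0.1  0. ]
```

View pics/s_4.png

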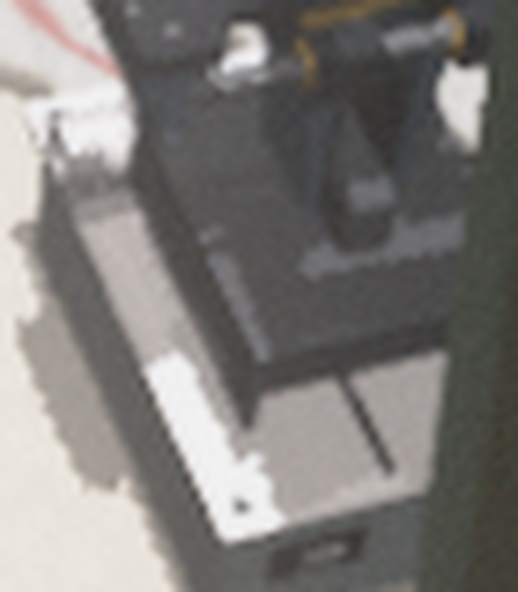

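```bash
python3 - <<'E'
from fit import *
s3=lambda u,v:S(u,v,360,205,7.4)
p=[461.2,-118.7,-11.1]
th=np.radians(p[2]);M=np.array([[np.cos(th),np.sin(th)],[-np.sin(th),np.cos(th)]])
for uv,z in(((248,430),109.5),((262,360),149.5)):
    X=onz("scene",s3(*uv),z)[:2]; print((M@(X-p[:2])-[-66,48]).round(1))
A=M.T@np.array([-66,48])+p[:2]
print(((proj("scene",[*A,109.5])[0]-[360,205]+.5)*7.4).round(),((proj("scene",[*A,149.5])[0]-[360,205]+.5)*7.4).round())
E
```

```text
[ 1.2 -2.8]
[-0.4 -2. ]
[242. 435.] [256. 361.]
```

```bash
python3 -m handwheel '{"gripper":[0.9,0.9,0.9,0.9,0.9],"offset":[[3,-1,0],[6,-1,0],[9,-1,0],[12,-1,0],[12,-1,0]],"rot":[[0,0,0],[0,0,0],[0,0,0],[0,0,0],[0,0,0]]}';python3 -m handwheel '{"gripper":[0.9,0.9,0.9,0.9],"offset":[[3,0,0],[6,0,0],[8,0,0],[8,0,0]],"rot":[[0,0,0],[0,0,0],[0,0,0],[0,0,0]]}'
```

```text
time_s: 6.32
ee_pos: [454.1, -118.0, 145.9]
ee_rot: [-179.6, 89.8, -10.3]
force: [0.2, -0.1, -3.2]
gripper_width: 17.6
time_s: 6.65
ee_pos: [454.1, -118.0, 138.0]
ee_rot: [-179.9, 89.8, -10.6]
force: [0.0, -0.2, -3.4]
gripper_width: 17.8
```

```bash
python3 -m handwheel '{"gripper":[0.9,0.9,0.9,0.9],"offset":[[2,0,0],[3.5,0,0],[4.5,0,0],[4.5,0,0]],"rot":[[0,0,0],[0,0,0],[0,0,0],[0,0,0]]}';python3 - <<'E'
from workcell import *
import cv2
a=grab_frame("scene")[:,:,::-1]; 
cv2.imwrite('pics/scene5.png',a);
cv2.imwrite('pics/s_5.png',cv2.resize(a[205:285,360:430],None,fx=7.4,fy=7.4,interpolation=cv2.INTER_LANCZOS4))
E
python3 go.py 456 -119.6 152 79.2
```

```text
time_s: 6.98
ee_pos: [454.4, -118.1, 133.8]
ee_rot: [179.3, 89.7, -11.4]
force: [0.3, 0.3, -2.5]
gripper_width: 17.7
t 7.03 pos [ 454.4 -118.1  133.9] jaw -100.7 F [ 1.  -0.7 -1.6] w 17.5 j6 85 | off [-18.1   1.1  -1.9] dist 18 rot [ 0.1 -0.3 -0. ]
```

View pics/s_5.png

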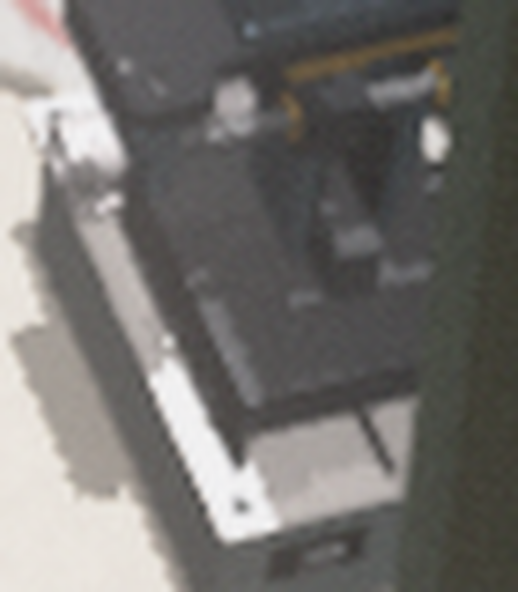

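```bash
python3 - <<'E'
from fit import *
s3=lambda u,v:S(u,v,360,205,7.4)
a=onz("scene",s3(243,468),86.3)[:2];b=onz("scene",s3(219,544),86)[:2]
th=np.radians(-11);M=np.array([[np.cos(th),np.sin(th)],[-np.sin(th),np.cos(th)]])
print(M@(a-b),'expect 22,-13')
E
```

```text
[ 25.04539338 -17.97217305] expect 22,-13
```

```bash
for i in 1 2; do python3 -m handwheel '{"gripper":[0.9,0.9,0.9],"offset":[[0,1,0],[0,1,0],[0,1,0]],"rot":[[0,0,0],[0,0,0],[0,0,0]]}'; done
```

```text
time_s: 7.28
ee_pos: [454.3, -119.2, 134.1]
ee_rot: [178.8, 89.7, -11.8]
force: [-0.2, -0.3, -1.9]
gripper_width: 17.7
time_s: 7.53
ee_pos: [454.1, -120.2, 134.0]
ee_rot: [179.0, 89.7, -11.6]
force: [0.2, 0.2, -2.6]
gripper_width: 17.6
```

```bash
for i in 1 2 3; do python3 -m handwheel '{"gripper":[0.9,0.9],"offset":[[0,1,0],[0,1,0]],"rot":[[0,0,0],[0,0,0]]}'; done
```

```text
time_s: 7.7
ee_pos: [453.9, -121.2, 134.0]
ee_rot: [178.1, 89.7, -12.6]
force: [0.1, -0.1, -2.8]
gripper_width: 17.8
time_s: 7.87
ee_pos: [453.7, -122.2, 134.0]
ee_rot: [177.8, 89.7, -12.9]
force: [0.3, 1.4, -3.0]
gripper_width: 17.7
time_s: 8.03
ee_pos: [453.6, -122.6, 134.0]
ee_rot: [-169.5, 89.7, -0.2]
force: [0.4, 3.0, -3.0]
gripper_width: 17.6
```

```bash
python3 -m handwheel '{"gripper":[0.9,0.9,0.9,0.9],"offset":[[0,-2.5,0],[0,-5,0],[0,-5,0],[0,-5,0]],"rot":[[0,0,0],[0,0,0],[0,0,0],[0,0,0]]}';  for i in 1 2 3 4; do python3 -m handwheel '{"gripper":[0.9,0.9],"offset":[[0,-1,0],[0,-1,0]],"rot":[[0,0,0],[0,0,0]]}'; done
```

```text
time_s: 8.37
ee_pos: [454.5, -118.1, 134.0]
ee_rot: [175.6, 89.7, -15.0]
force: [0.6, 0.3, -3.4]
gripper_width: 17.6
time_s: 8.53
ee_pos: [454.7, -117.1, 134.0]
ee_rot: [178.1, 89.7, -12.6]
force: [-0.4, -0.2, -3.0]
gripper_width: 18.0
time_s: 8.7
ee_pos: [454.9, -116.1, 134.0]
ee_rot: [179.4, 89.7, -11.3]
force: [-0.8, -0.4, -2.7]
gripper_width: 17.7
time_s: 8.87
ee_pos: [455.1, -115.1, 134.0]
ee_rot: [179.6, 89.7, -11.0]
force: [0.2, -0.8, -2.1]
gripper_width: 17.2
time_s: 9.03
ee_pos: [455.2, -114.6, 134.0]
ee_rot: [168.5, 89.7, -22.2]
force: [0.6, -2.3, -2.6]
gripper_width: 17.8
```

```bash
python3 -m handwheel '{"gripper":[0.9,0.9,0.9,0.9,0.9],"offset":[[0,2.5,0],[0,4.3,0],[0.7,4.3,0],[0.7,4.3,0],[0.7,4.3,0]],"rot":[[0,0,0],[0,0,0],[0,0,0],[0,0,0],[0,0,0]]}'; python3 -m handwheel '{"gripper":[0.9,0.9],"offset":[[0.7,0,0],[0.7,0,0]],"rot":[[0,0,0],[0,0,0]]}'
```

```text
time_s: 9.45
ee_pos: [454.6, -118.7, 133.6]
ee_rot: [175.1, 89.7, -15.6]
force: [-0.4, -2.0, 0.2]
gripper_width: 17.6
time_s: 9.62
ee_pos: [454.7, -118.8, 133.5]
ee_rot: [173.1, 89.6, -17.5]
force: [-1.0, -1.6, 5.2]
gripper_width: 17.7
```

Seated. Release and back up.

```bash
python3 -m handwheel '{"gripper":[0.45,0.45,0.45,0.45],"offset":[[0,0,0],[0,0,0],[0,0,0],[0,0,0]],"rot":[[0,0,0],[0,0,0],[0,0,0],[0,0,0]]}'; python3 -m handwheel '{"gripper":[0.45,0.45,0.45,0.45,0.45],"offset":[[-5,0,0],[-25,0,0],[-60,0,0],[-90,0,0],[-110,0,0]],"rot":[[0,0,0],[0,0,0],[0,0,0],[0,0,0],[0,0,0]]}'; python3 go.py 420 110 150 20.8
```

```text
time_s: 9.95
ee_pos: [454.5, -118.3, 132.5]
ee_rot: [-178.2, 89.7, -8.9]
force: [0.2, 0.3, 0.5]
gripper_width: 41.3
time_s: 10.37
ee_pos: [454.8, -118.5, 245.8]
ee_rot: [178.1, 89.5, -12.5]
force: [0.7, -0.7, 1.2]
gripper_width: 50.1
t 10.37 pos [ 454.8 -118.5  245.8] jaw -100.7 F [ 0.7 -0.7  1.2] w 50.1 j6 85 | off [  95.  -218.1   77.5] dist 250 rot [58.5 -0.5  0.3]
```

```bash
python3 -m handwheel '{"gripper":[0.45,0.45,0.45,0.45,0.45],"offset":[[0,-36,12],[0,-72,24],[0,-108,38],[0,-144,52],[5,-180,65]],"rot":[[-7,0,0],[-14,0,0],[-21,0,0],[-28,0,0],[-35,0,0]]}'; python3 -m handwheel '{"gripper":[0.45,0.45,0.45,0.45,0.45],"offset":[[0,0,0],[0,0,0],[0,0,0],[0,0,0],[0,0,0]],"rot":[[-7,0,0],[-14,0,0],[-21,0,0],[-28,0,0],[-35,0,0]]}'; python3 go.py 413.2 134.6 100 20.7;python3 - <<'E'
from workcell import *
import cv2
a=grab_frame("scene")[:,:,::-1]; b=grab_frame("top")[:,:,::-1]
cv2.imwrite('pics/scene6.png',a);cv2.imwrite('pics/top6.png',b)
cv2.imwrite('pics/s_6.png',cv2.resize(a[190:300,340:450],None,fx=5.4,fy=5.4,interpolation=cv2.INTER_LANCZOS4))
E
```

```text
time_s: 10.78
ee_pos: [423.3, 72.2, 238.4]
ee_rot: [152.1, 89.5, -3.3]
force: [1.3, 0.4, -0.4]
gripper_width: 50.1
time_s: 11.2
ee_pos: [423.3, 70.9, 237.5]
ee_rot: [110.9, 89.7, -9.4]
force: [0.2, -0.8, 0.0]
gripper_width: 49.9
t 11.2 pos [423.3  70.9 237.5] jaw -30.3 F [ 0.2 -0.8  0. ] w 49.9 j6 38 | off [137.4 -41.6 -49.6] dist 152 rot [-51.    0.   -0.3]
```

View pics/s_6.png

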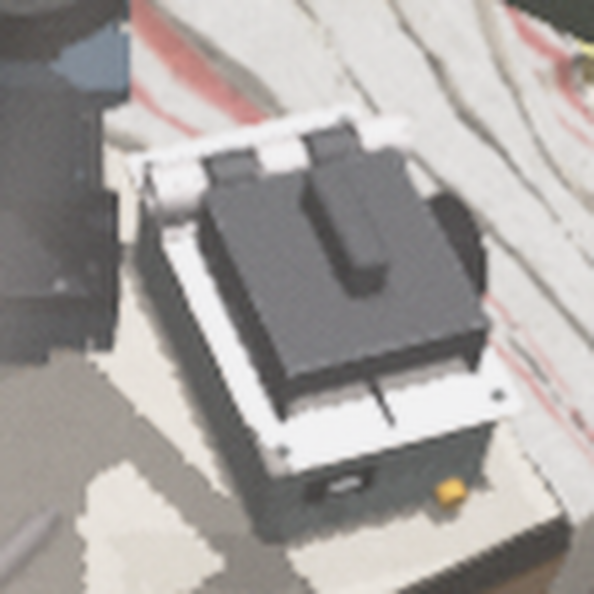

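View pics/top6.png

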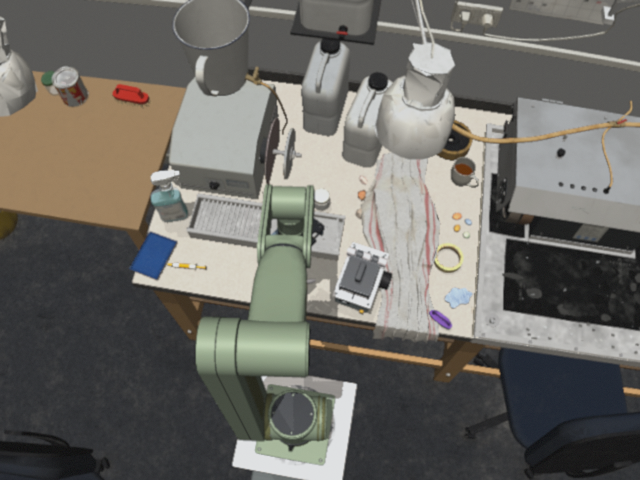

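```bash
python3 -m handwheel '{"gripper":[0.45,0.45,0.45,0.45,0.45],"offset":[[20,-8,-10],[45,-16,-20],[70,-24,-30],[95,-33,-40],[115,-41.6,-49.6]],"rot":[[-7,0,0],[-14,0,0],[-21,0,0],[-28,0,0],[-35,0,0]]}'; python3 -m handwheel '{"gripper":[0.45,0.45,0.45,0.45,0.45],"offset":[[10,0,0],[20,0,0],[30,0,0],[40,0,0],[40,0,0]],"rot":[[-5,0,0],[-11,0,0],[-16,0,0],[-16,0,0],[-16,0,0]]}'; python3 go.py 413.2 134.6 3 20.7;python3 - <<'E'
from workcell import *
import cv2
a=grab_frame("scene")[:,:,::-1]
cv2.imwrite('pics/scene7.png',a)
cv2.imwrite('pics/s_7.png',cv2.resize(a[230:340,280:390],None,fx=5.4,fy=5.4,interpolation=cv2.INTER_LANCZOS4))
E
```

```text
time_s: 11.72
ee_pos: [412.8, 134.7, 120.7]
ee_rot: [69.1, 89.7, -16.4]
force: [0.3, -0.4, 0.9]
gripper_width: 50.0
time_s: 12.13
ee_pos: [412.6, 134.0, 80.7]
ee_rot: [21.7, 89.8, -48.2]
force: [0.0, -0.8, -1.0]
gripper_width: 49.7
t 12.13 pos [412.6 134.   80.7] jaw 20.1 F [ 0.  -0.8 -1. ] w 49.7 j6 -3 | off [77.7  0.7 -0.6] dist 78 rot [-0.6  0.1 -0.1]
```

View pics/s_7.png

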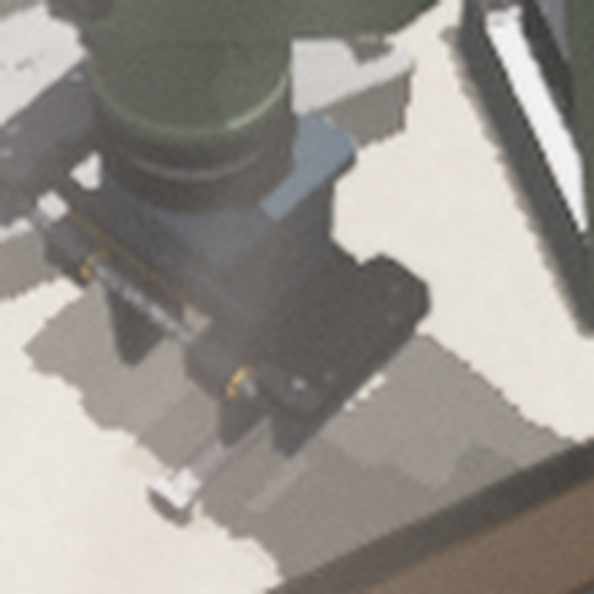

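```bash
python3 -m handwheel '{"gripper":[0.45,0.45,0.45,0.45,0.45],"offset":[[20,0.7,-0.6],[40,0.7,-0.6],[58,0.7,-0.6],[70,0.7,-0.6],[76,0.7,-0.6]],"rot":[[-0.6,0,0],[-0.6,0,0],[-0.6,0,0],[-0.6,0,0],[-0.6,0,0]]}'; python3 -m handwheel '{"gripper":[0.95,0.95,0.95,0.95,0.95],"offset":[[0.5,0,0],[1,0,0],[1,0,0],[1,0,0],[1,0,0]],"rot":[[0,0,0],[0,0,0],[0,0,0],[0,0,0],[0,0,0]]}' 40; python3 go.py 413.2 134.6 3 20.7
```

```text
time_s: 12.6
ee_pos: [414.4, 134.9, 5.5]
ee_rot: [51.2, 89.8, -18.0]
force: [0.3, 0.7, -0.7]
gripper_width: 49.8
time_s: 13.02
ee_pos: [414.8, 135.1, 5.8]
ee_rot: [62.0, 89.6, -7.1]
force: [-1.2, -0.0, 1.3]
gripper_width: 19.9
t 13.02 pos [414.8 135.1   5.8] jaw 20.9 F [-1.2 -0.   1.3] w 19.9 j6 -4 | off [ 2.8 -1.7 -0.1] dist 3 rot [ 0.2  0.2 -0.3]
```

```bash
python3 -m handwheel '{"gripper":[0.95,0.95,0.95],"offset":[[0,0,0],[0,0,0],[0,0,0]],"rot":[[0,0,0],[0,0,0],[0,0,0]]}' 40; python3 go.py 413.2 134.6 3 20.7
```

```text
time_s: 13.27
ee_pos: [414.6, 135.1, 5.5]
ee_rot: [58.9, 89.7, -10.1]
force: [-1.9, -1.3, 4.9]
gripper_width: 13.1
t 13.27 pos [414.6 135.1   5.5] jaw 20.9 F [-1.9 -1.3  4.9] w 13.1 j6 -4 | off [ 2.5 -1.5 -0.1] dist 3 rot [ 0.2  0.2 -0.3]
```

```bash
python3 -m handwheel '{"gripper":[0.95,0.95,0.95,0.95,0.95],"offset":[[-4,0,0],[-15,0,0],[-40,0,0],[-75,0,0],[-110,0,0]],"rot":[[0,0,0],[0,0,0],[0,0,0],[0,0,0],[0,0,0]]}' ; python3 -m handwheel '{"gripper":[0.95,0.95,0.95,0.95,0.95],"offset":[[-30,0,0],[-40,0,0],[-40,0,0],[-40,0,0],[-40,0,0]],"rot":[[5,0,0],[11,0,0],[18,0,0],[25,0,0],[31.7,0,0]]}' ; python3 - <<'E'
from h import *
from workcell import *
from go import go
th=np.radians(-10.8);c,s=np.cos(th),np.sin(th)
f=lambda x,y:np.array([462.1+c*x-s*y,-120+s*x+c*y])
print('entry',f(62,63),'ydir',-s,c)
for ysh in(233,144): print(ysh,f(62,ysh-20))
go([*f(62,213),150],-10.8)
a=grab_frame("scene")[:,:,::-1]
cv2.imwrite('pics/scene8.png',a)
cv2.imwrite('pics/s_8.png',cv2.resize(a[170:320,280:430],None,fx=4,fy=4,interpolation=cv2.INTER_LANCZOS4))
E
```

```text
time_s: 13.68
ee_pos: [413.1, 134.9, 115.8]
ee_rot: [39.1, 89.8, -30.0]
force: [1.0, 0.0, -0.1]
gripper_width: 13.0
time_s: 14.1
ee_pos: [413.8, 135.2, 155.5]
ee_rot: [94.3, 89.6, -6.9]
force: [-0.2, 0.5, -1.4]
gripper_width: 13.4
entry [534.80683236 -69.73354471] ydir 0.18738131458572463 0.9822872507286887
233 [562.91402955  77.6095429 ]
144 [546.23709255  -9.81402241]
t 14.1 pos [413.8 135.2 155.5] jaw -11.1 F [-0.2  0.5 -1.4] w 13.4 j6 28 | off [  6.4 157.4  27.7] dist 160 rot [-0.3 -0.  -0.4]
```

View pics/s_8.png

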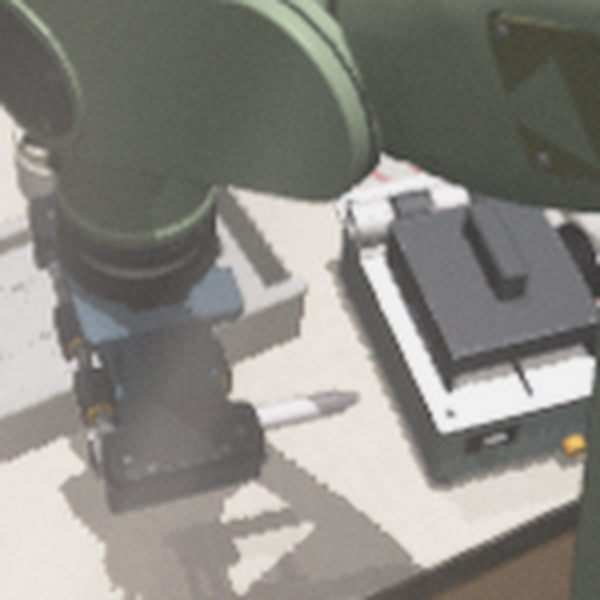

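```bash
python3 - <<'E'
from h import *
T=np.array([413.8,135.2,159.5]);d=np.array([-np.sin(np.radians(11.1)),-np.cos(np.radians(11.1)),0])
uv=np.array([280+(359+.5)/4-.5,170+(398+.5)/4-.5])
X=onz("scene",uv,159.5);print(X,(X-T)@d,(X-T)@[-d[1],d[0],0])
print((proj("scene",[T+d*124,T+d*70,T+d*124+[0,0,5]])-[280,170])*4)
E
```

```text
[388.27172823  17.62264452 159.5       ] 120.29254946567995 -2.4144821173098365
[[362.38182396 391.46351117]
 [269.08047639 414.2885694 ]
 [363.04819723 386.29587022]]
```

```bash
cat > f.py <<'E'
from go import *
th=np.radians(-10.8);c,s=np.cos(th),np.sin(th)
f=lambda x,y:np.array([462.1+c*x-s*y,-120+s*x+c*y])
def tcp(x,y,z,a=-10.8): go([*f(x,y),z],a)
def where():
    p=state()['ee_pos']; d=p[:2]-[462.1,-120]; print('saw frame TCP',(c*d[0]+s*d[1]).round(1),(-s*d[0]+c*d[1]).round(1),p[2].round(1))
E
python3 -c "
from f import *
tcp(62,215,140)"
```

```text
t 14.15 pos [413.7 135.2 155.3] jaw -11.3 F [ 0.4  0.5 -0.2] w 13.2 j6 28 | off [ 16.2 157.5  25.2] dist 160 rot [-0.5 -0.  -0.3]
```

```bash
python3 -m handwheel '{"gripper":[0.95,0.95,0.95,0.95,0.95],"offset":[[3,30,5],[6,65,11],[10,105,18],[16,140,22],[16,157.5,25.2]],"rot":[[-0.5,0,0],[-0.5,0,0],[-0.5,-1,0],[-0.5,-1.3,0],[-0.5,-1.3,0]]}'; python3 -c "
from f import *
where();tcp(62,215,102)"
python3 - <<'E'
from h import *
from workcell import *
a=grab_frame("scene")[:,:,::-1];b=grab_frame("top")[:,:,::-1]
cv2.imwrite('pics/scene9.png',a);cv2.imwrite('pics/top9.png',b)
cv2.imwrite('pics/s_9.png',cv2.resize(a[150:300,290:440],None,fx=4,fy=4,interpolation=cv2.INTER_LANCZOS4))
E
```

```text
time_s: 14.57
ee_pos: [567.4, 79.9, 138.6]
ee_rot: [15.4, 88.6, -84.8]
force: [-0.2, 0.8, -0.4]
gripper_width: 13.1
saw frame TCP 66.0 216.0 138.6
t 14.57 pos [567.4  79.9 138.6] jaw -10.2 F [-0.2  0.8 -0.4] w 13.1 j6 19 | off [36.6 -4.2  0.1] dist 37 rot [ 0.6  1.3 -0.4]
```

View pics/s_9.png

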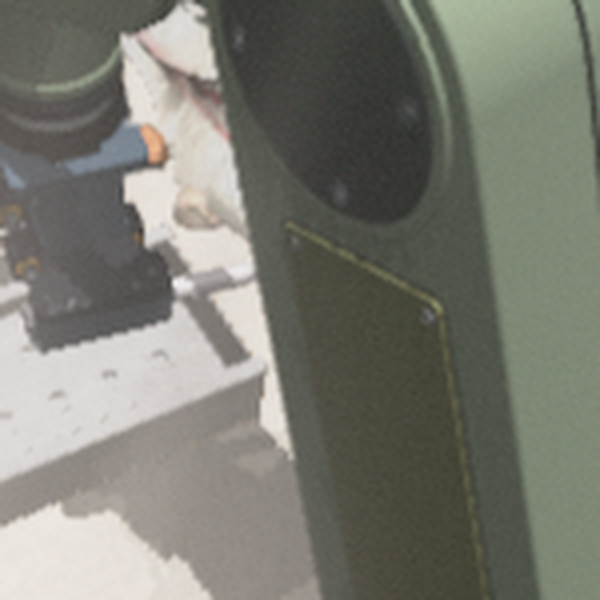

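View pics/top9.png

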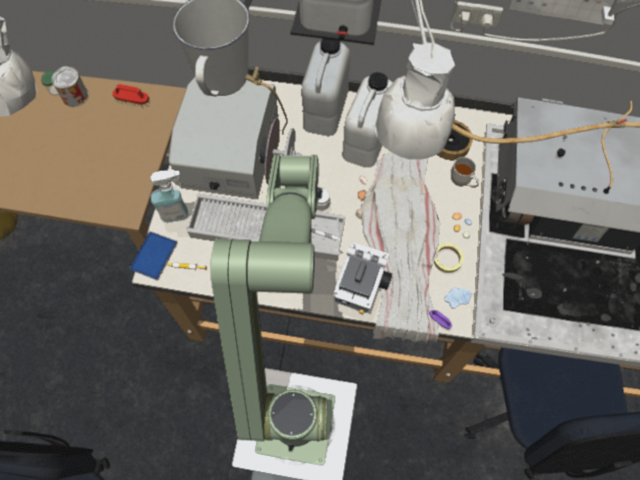

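```bash
python3 -m handwheel '{"gripper":[0.95,0.95,0.95,0.95,0.95],"offset":[[10,-4,0],[20,-4,0],[30,-4,0],[37,-4,0],[37,-4,0]],"rot":[[0.6,0,0],[0.6,0,0],[0.6,0,0],[0.6,0,0],[0.6,0,0]]}'; python3 -c "
from f import *
where();tcp(62,215,102)"
python3 - <<'E'
from h import *
from workcell import *
b=grab_frame("top")[:,:,::-1]
cv2.imwrite('pics/top10.png',b)
cv2.imwrite('pics/t_10.png',cv2.resize(b[215:290,310:390],None,fx=7.5,fy=7.5,interpolation=cv2.INTER_LANCZOS4))
E
```

```text
time_s: 15.08
ee_pos: [558.2, 80.9, 101.1]
ee_rot: [4.1, 88.6, -96.7]
force: [-0.5, -0.6, -1.2]
gripper_width: 12.9
saw frame TCP 56.8 215.3 101.1
t 15.08 pos [558.2  80.9 101.1] jaw -10.8 F [-0.5 -0.6 -1.2] w 12.9 j6 20 | off [-0.9  5.2  0.3] dist 5 rot [-0.   1.4 -0.1]
```

View pics/t_10.png

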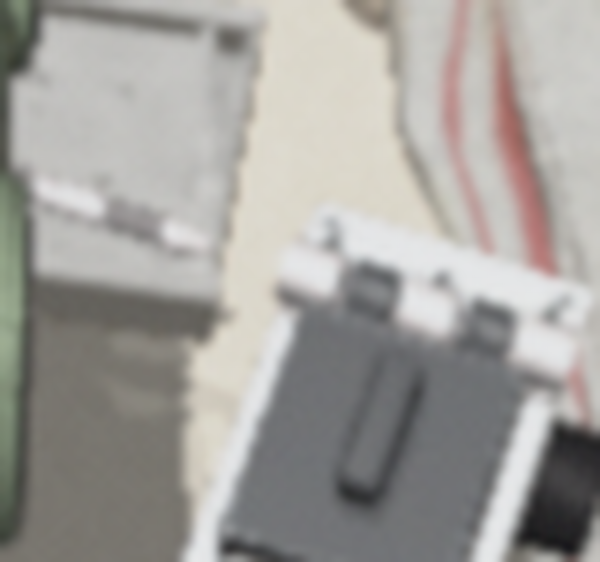

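```bash
python3 -m handwheel '{"gripper":[0.95,0.95,0.95,0.95,0.95],"offset":[[0,2.5,0],[0,5,0],[0,5,6],[0,5,12],[0,5,18]],"rot":[[0,0,0],[0,0,0],[0,0,0],[0,0,0],[0,0,0]]}'; python3 -c "
from f import *
where();tcp(62,198,101)"
python3 - <<'E'
from h import *
from workcell import *
b=grab_frame("top")[:,:,::-1]
cv2.imwrite('pics/t_11.png',cv2.resize(b[215:290,310:390],None,fx=7.5,fy=7.5,interpolation=cv2.INTER_LANCZOS4))
E
```

```text
time_s: 15.55
ee_pos: [561.4, 61.5, 103.6]
ee_rot: [14.1, 88.6, -86.8]
force: [-0.1, -0.2, -0.7]
gripper_width: 13.0
saw frame TCP 63.6 196.9 103.6
t 15.55 pos [561.4  61.5 103.6] jaw -10.9 F [-0.1 -0.2 -0.7] w 13.0 j6 18 | off [ 2.6 -1.6 -1.1] dist 3 rot [-0.1  1.3 -0.3]
```

View pics/t_11.png

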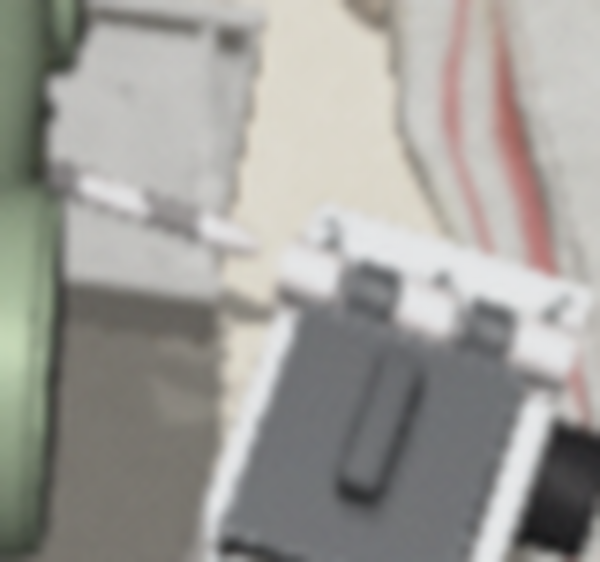

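```bash
python3 -m handwheel '{"gripper":[0.95,0.95,0.95],"offset":[[0,0,0],[0,0,0],[0,0,0]],"rot":[[0,0,0],[0,0,0],[0,0,0]]}'; python3 -c "
from f import *
where()
for y in (170,76,51,0,-51):
  for z in (104,117): print(y,z,((proj('top',[*f(62,y),z])[0]-[310,215]+.5)*7.5).round())
"
```

```text
time_s: 15.85
ee_pos: [561.5, 62.2, 103.4]
ee_rot: [13.8, 88.7, -87.1]
force: [0.3, -0.3, -0.7]
gripper_width: 13.1
saw frame TCP 63.5 197.6 103.4
170 104 [ 42. 185.]
170 117 [ 42. 171.]
76 104 [254. 256.]
76 117 [256. 243.]
51 104 [311. 275.]
51 117 [313. 263.]
0 104 [428. 315.]
0 117 [430. 302.]
-51 104 [545. 354.]
-51 117 [548. 342.]
```

```bash
python3 - <<'E'
import cv2,numpy as np
a=cv2.imread('pics/t_11.png').astype(float); g=a.mean(2)
for u in(90,100,110,120,130,205,215,225,235,245,255,300,310,320):
    col=g[150:300,u]; bg=np.median(col[:])
    w=np.clip(col-212,0,None); 
    print(u, (w*np.arange(150,300)).sum()/max(w.sum(),1e-3), col.max().round())
E
```

```text
90 185.64503816793894 224.0
100 188.48872180451127 222.0
110 192.68646864686474 223.0
120 195.24101479915436 225.0
130 198.5175983436853 225.0
205 224.5925925925926 221.0
215 228.0441176470588 225.0
225 231.4313725490196 225.0
235 235.26605504587155 222.0
245 238.26996197718626 218.0
255 200.89526184538656 214.0
300 256.9800796812749 230.0
310 251.6941410129096 230.0
320 256.7829808660624 230.0
```

```bash
python3 -c "
import cv2
a=cv2.imread('pics/t_11.png')[150:310,40:360]
cv2.imwrite('pics/t_11b.png',cv2.resize(a,None,fx=2.5,fy=2.5))"
```

```text
(no output)
```

View pics/t_11b.png

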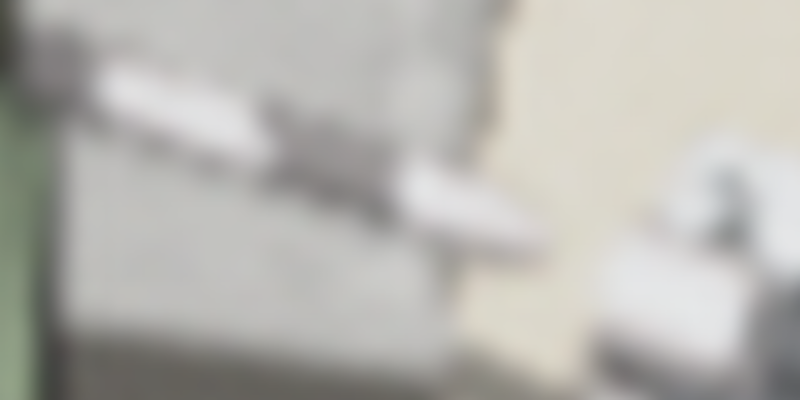

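```bash
python3 -m handwheel '{"gripper":[0.95,0.95,0.95,0.95,0.95],"offset":[[1.5,-1,0],[2.5,-2,0],[2.5,-2,3],[2.5,-2,7],[2.5,-2,11]],"rot":[[0,0,0],[0,0,0],[0,0,0],[0,0,0],[0,0,0]]}'; python3 -c "
from f import *
where()"; python3 -m handwheel '{"gripper":[0.95,0.95,0.95,0.95],"offset":[[0,0,4],[0,0,8],[0,0,12],[0,0,12]],"rot":[[0,0,0],[0,0,0],[0,0,0],[0,0,0]]}'; python3 -c "
from f import *
where()"
python3 - <<'E'
from h import *
from workcell import *
b=grab_frame("top")[:,:,::-1]
cv2.imwrite('pics/t_12.png',cv2.resize(b[215:290,310:390],None,fx=7.5,fy=7.5,interpolation=cv2.INTER_LANCZOS4))
E
```

```text
time_s: 16.27
ee_pos: [557.3, 51.5, 101.1]
ee_rot: [13.1, 88.7, -87.7]
force: [1.2, 0.2, -0.8]
gripper_width: 13.0
saw frame TCP 61.4 186.3 101.1
time_s: 16.6
ee_pos: [555.0, 39.0, 101.5]
ee_rot: [13.1, 88.6, -87.8]
force: [0.1, -0.1, -0.6]
gripper_width: 13.2
saw frame TCP 61.4 173.6 101.5
```

View pics/t_12.png

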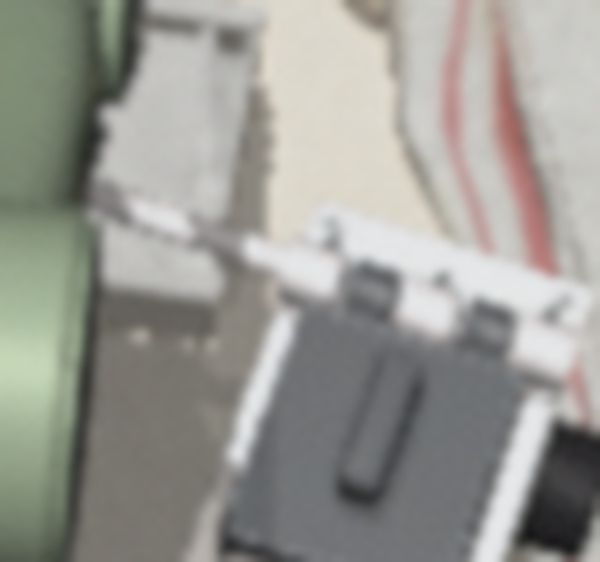

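```bash
for i in 1 2; do python3 -m handwheel '{"gripper":[0.95,0.95,0.95],"offset":[[0,0,3],[0,0,6],[0,0,6]],"rot":[[0,0,0],[0,0,0],[0,0,0]]}'; python3 -c "
from f import *
where();print(state()['torque'].round(2))"; done
```

```text
time_s: 16.9
ee_pos: [553.9, 33.6, 101.5]
ee_rot: [13.0, 88.6, -87.9]
force: [1.0, -0.4, -1.0]
gripper_width: 13.3
saw frame TCP 61.4 168.1 101.5
[ 0.05 -0.08 -0.01]
time_s: 17.15
ee_pos: [552.7, 27.7, 101.7]
ee_rot: [12.9, 88.6, -88.0]
force: [-0.6, -0.1, -0.6]
gripper_width: 13.3
saw frame TCP 61.4 162.0 101.7
[ 0.02 -0.01  0.  ]
```

```bash
for i in 1 2 3; do python3 -m handwheel '{"gripper":[0.95,0.95,0.95],"offset":[[0,0,3],[0,0,6],[0,0,6]],"rot":[[0,0,0],[0,0,0],[0,0,0]]}'; python3 -c "
from f import *
where();print(state()['torque'].round(2))"; done
```

```text
time_s: 17.4
ee_pos: [551.6, 21.7, 101.8]
ee_rot: [12.8, 88.6, -88.1]
force: [-0.4, 0.1, -1.4]
gripper_width: 13.3
saw frame TCP 61.3 156.0 101.8
[ 0.02 -0.1   0.01]
time_s: 17.65
ee_pos: [550.4, 15.9, 101.9]
ee_rot: [12.5, 88.6, -88.4]
force: [-0.4, -0.4, -1.0]
gripper_width: 13.5
saw frame TCP 61.3 150.0 101.9
[-0.01 -0.04 -0.07]
time_s: 17.9
ee_pos: [549.2, 9.9, 102.0]
ee_rot: [12.1, 88.6, -88.8]
force: [-0.5, -1.0, -1.2]
gripper_width: 13.1
saw frame TCP 61.2 144.0 102.0
[ 0.02 -0.01 -0.05]
```

```bash
for i in 1 2 3; do python3 -m handwheel '{"gripper":[0.95,0.95,0.95],"offset":[[0.1,0,3],[0.2,0,6],[0.2,0,6]],"rot":[[0,0,0],[0,0,0],[0,0,0]]}'; python3 -c "
from f import *
where();print(state()['torque'].round(2))"; done
python3 - <<'E'
from h import *
from workcell import *
b=grab_frame("top")[:,:,::-1]
cv2.imwrite('pics/t_13.png',cv2.resize(b[215:290,310:390],None,fx=7.5,fy=7.5,interpolation=cv2.INTER_LANCZOS4))
E
```

```text
time_s: 18.15
ee_pos: [548.1, 4.1, 101.9]
ee_rot: [12.5, 88.6, -88.4]
force: [-0.4, -0.5, -1.6]
gripper_width: 12.8
saw frame TCP 61.3 138.0 101.9
[ 0.01  0.01 -0.04]
time_s: 18.4
ee_pos: [547.0, -1.8, 101.9]
ee_rot: [12.4, 88.6, -88.5]
force: [-0.7, 0.3, -2.5]
gripper_width: 12.9
saw frame TCP 61.2 132.0 101.9
[-0.03  0.01 -0.02]
time_s: 18.65
ee_pos: [545.9, -7.7, 101.8]
ee_rot: [12.7, 88.6, -88.2]
force: [-1.4, -0.4, -2.4]
gripper_width: 13.1
saw frame TCP 61.3 126.0 101.8
[0.01 0.07 0.01]
```

View pics/t_13.png

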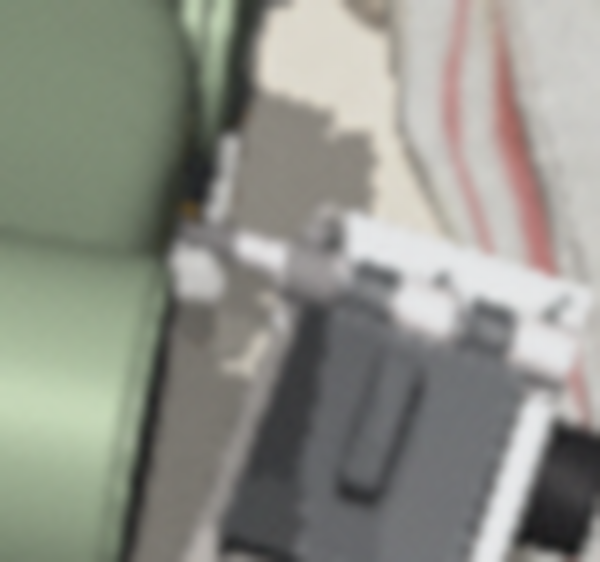

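```bash
python3 -m handwheel '{"gripper":[0.95,0.95,0.95],"offset":[[0.1,0,2],[0.1,0,4],[0.1,0,4]],"rot":[[0,0,0],[0,0,0],[0,0,0]]}';  python3 -m handwheel '{"gripper":[0.45,0.45,0.45,0.45,0.45],"offset":[[0,0,0],[0,0,0],[0,0,0],[0,0,0],[0,0,0]],"rot":[[0,0,0],[0,0,0],[0,0,0],[0,0,0],[0,0,0]]}'; python3 -m handwheel '{"gripper":[0.45,0.45,0.45,0.45,0.45],"offset":[[-5,0,0],[-20,0,0],[-45,0,0],[-60,0,0],[-60,0,-20]],"rot":[[0,0,0],[0,0,0],[0,0,0],[0,0,0],[0,1.4,0]]}'
python3 -c "
from f import *
where()"
python3 - <<'E'
from h import *
from workcell import *
a=grab_frame("scene")[:,:,::-1];b=grab_frame("top")[:,:,::-1]
cv2.imwrite('pics/scene14.png',a);cv2.imwrite('pics/top14.png',b)
cv2.imwrite('pics/t_14.png',cv2.resize(b[215:290,310:390],None,fx=7.5,fy=7.5,interpolation=cv2.INTER_LANCZOS4))
E
```

```text
time_s: 18.95
ee_pos: [545.2, -11.4, 101.8]
ee_rot: [12.7, 88.7, -88.2]
force: [-0.9, 0.4, -3.3]
gripper_width: 13.1
time_s: 19.37
ee_pos: [545.6, -11.1, 102.1]
ee_rot: [15.1, 88.6, -85.8]
force: [-0.6, -0.2, -0.5]
gripper_width: 43.7
time_s: 19.78
ee_pos: [551.2, 8.7, 165.5]
ee_rot: [99.0, 89.3, -1.9]
force: [0.3, -0.0, -0.7]
gripper_width: 50.3
saw frame TCP 63.4 143.1 165.5
```

View pics/t_14.png

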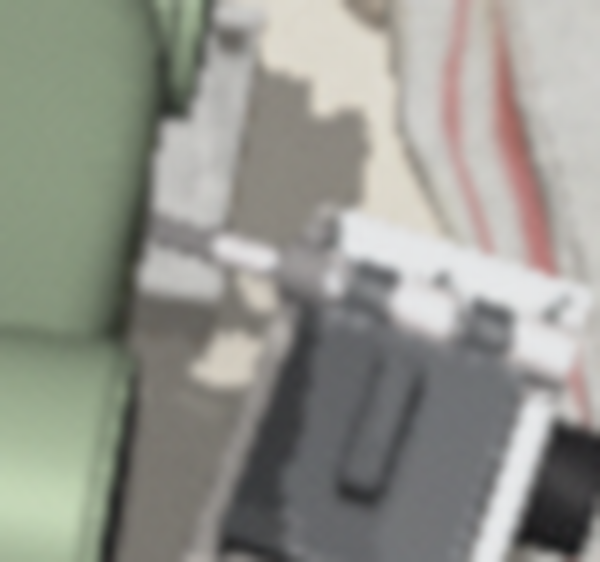

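View pics/scene14.png

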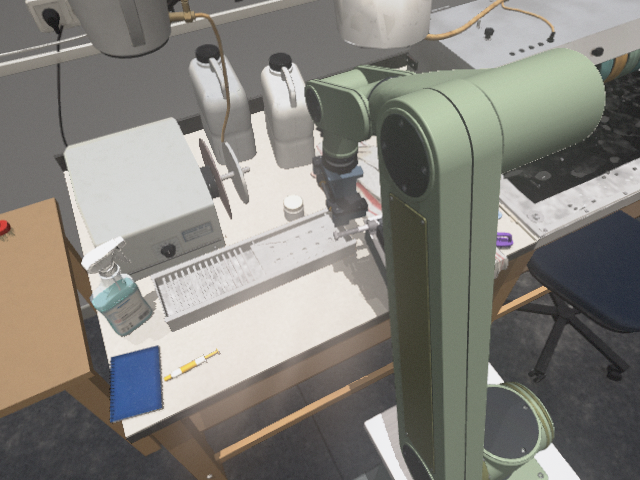

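```bash
python3 - <<'E'
from f import *
a=cv2.imread('pics/scene14.png')
cv2.imwrite('pics/s_14.png',cv2.resize(a[195:265,310:390],None,fx=9,fy=8.57,interpolation=cv2.INTER_LANCZOS4))
k=np.array([9,8.57])
for y in(143,151):
  for x in(52,72):
    for z in(88,90,94,104,114): print(y,x,z,((proj('scene',[*f(x,y),z])[0]-[310,195]+.5)*k).round())
E
```

```text
143 52 88 [263. 388.]
143 52 90 [264. 384.]
143 52 94 [264. 375.]
143 52 104 [265. 354.]
143 52 114 [265. 332.]
143 72 88 [242. 337.]
143 72 90 [242. 333.]
143 72 94 [242. 324.]
143 72 104 [243. 303.]
143 72 114 [243. 281.]
151 52 88 [236. 394.]
151 52 90 [236. 390.]
151 52 94 [236. 381.]
151 52 104 [237. 360.]
151 52 114 [237. 339.]
151 72 88 [215. 343.]
151 72 90 [215. 339.]
151 72 94 [215. 330.]
151 72 104 [215. 309.]
151 72 114 [216. 287.]
```

View pics/s_14.png

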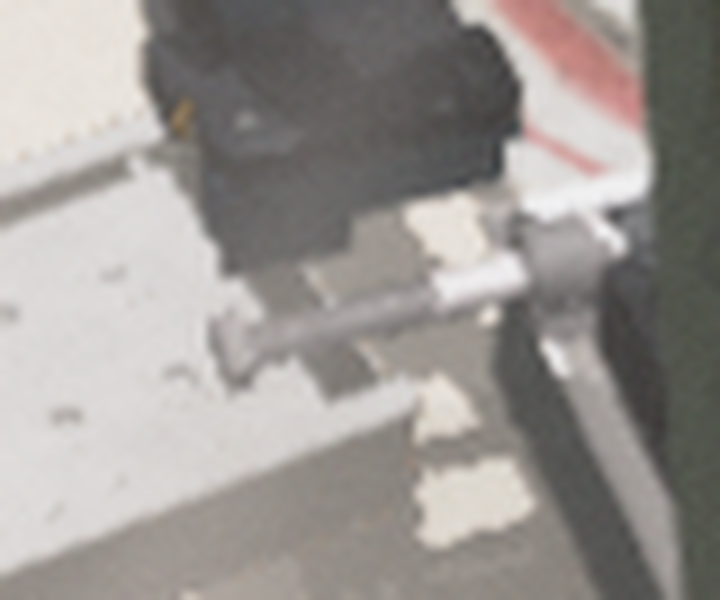

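```bash
python3 -c "
from f import *
tcp(62,161,130);where()"
```

```text
t 19.88 pos [549.9  10.9 162.7] jaw -10.8 F [ 0.2  0.2 -0.2] w 50.2 j6 11 | off [ 32.8   0.  -15.9] dist 36 rot [-0.  -0.2 -0.5]
saw frame TCP 61.7 145.0 162.7
```

```bash
python3 -m handwheel '{"gripper":[0.45,0.45,0.45,0.45,0.45],"offset":[[0,0,-10],[10,0,-16],[25,0,-16],[40,0,-16],[40,0,-16]],"rot":[[0,0,0],[0,0,0],[0,0,0],[0,0,0],[0,0,0]]}'; python3 -c "
from f import *
tcp(62,161,91);where()"
python3 - <<'E'
from h import *
from workcell import *
a=grab_frame("scene")[:,:,::-1]
cv2.imwrite('pics/scene15.png',a)
cv2.imwrite('pics/s_15.png',cv2.resize(a[195:265,310:390],None,fx=9,fy=8.57,interpolation=cv2.INTER_LANCZOS4))
E
```

```text
time_s: 20.3
ee_pos: [549.6, 25.9, 117.4]
ee_rot: [-81.1, 89.9, 178.0]
force: [-1.1, -0.3, -0.9]
gripper_width: 49.6
t 20.3 pos [549.6  25.9 117.4] jaw -10.8 F [-1.1 -0.3 -0.9] w 49.6 j6 12 | off [26.4  3.5 -1.3] dist 27 rot [-0.   0.   0.1]
saw frame TCP 58.6 159.7 117.4
```

View pics/s_15.png

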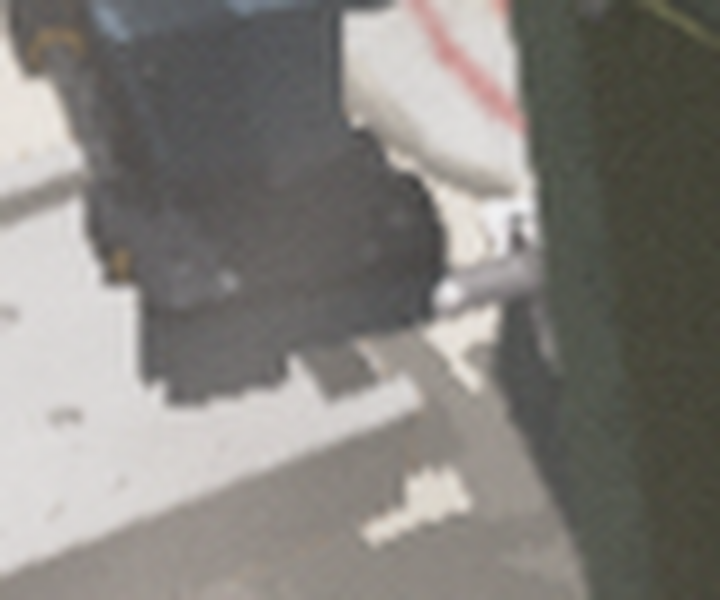

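```bash
python3 -m handwheel '{"gripper":[0.45,0.45,0.45,0.45,0.45],"offset":[[10,1.5,-1],[20,1.5,-1],[26,1.5,-1],[26,1.5,-1],[26,1.5,-1]],"rot":[[0,0,0],[0,0,0],[0,0,0],[0,0,0],[0,0,0]]}'; python3 -c "
from f import *
tcp(62,161,91);where()"
```

```text
time_s: 20.77
ee_pos: [553.9, 26.3, 95.0]
ee_rot: [107.8, 89.7, 7.0]
force: [0.9, -0.2, -0.6]
gripper_width: 50.5
t 20.77 pos [553.9  26.3  95. ] jaw -10.9 F [ 0.9 -0.2 -0.6] w 50.5 j6 12 | off [ 4.  -0.8 -0.1] dist 4 rot [-0.1 -0.1 -0.3]
saw frame TCP 62.7 160.9 95.0
```

Lower a little and close on the head.

```bash
python3 -m handwheel '{"gripper":[0.45,0.95,0.95,0.95,0.95],"offset":[[3.5,-0.7,0],[3.5,-0.7,0],[3.5,-0.7,0],[3.5,-0.7,0],[3.5,-0.7,0]],"rot":[[0,0,0],[0,0,0],[0,0,0],[0,0,0],[0,0,0]]}' 40; python3 -m handwheel '{"gripper":[0.95,0.95,0.95],"offset":[[0,0,0],[0,0,0],[0,0,0]],"rot":[[0,0,0],[0,0,0],[0,0,0]]}'; python3 -c "
from f import *
tcp(62,161,91);where()"
python3 - <<'E'
from h import *
from workcell import *
b=grab_frame("top")[:,:,::-1];a=grab_frame("scene")[:,:,::-1]
cv2.imwrite('pics/t_16.png',cv2.resize(b[215:290,310:390],None,fx=7.5,fy=7.5,interpolation=cv2.INTER_LANCZOS4))
cv2.imwrite('pics/s_16.png',cv2.resize(a[195:265,310:390],None,fx=9,fy=8.57,interpolation=cv2.INTER_LANCZOS4))
E
```

```text
time_s: 21.18
ee_pos: [553.6, 26.5, 92.2]
ee_rot: [107.1, 89.6, 6.2]
force: [-0.1, 0.9, 0.4]
gripper_width: 25.9
time_s: 21.43
ee_pos: [553.3, 26.6, 91.9]
ee_rot: [108.9, 89.7, 8.0]
force: [-0.7, 0.8, 0.3]
gripper_width: 19.5
t 21.43 pos [553.3  26.6  91.9] jaw -10.9 F [-0.7  0.8  0.3] w 19.5 j6 12 | off [ 0.9 -0.1  0.1] dist 1 rot [-0.1 -0.1 -0.3]
saw frame TCP 62.1 161.1 91.9
```

View pics/t_16.png

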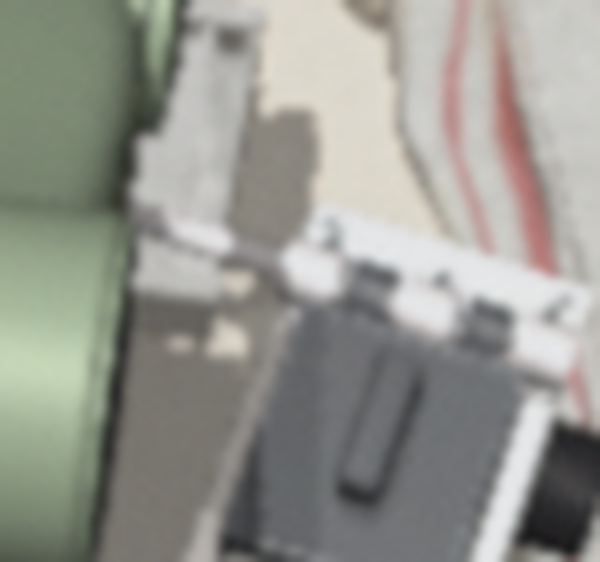

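View pics/s_16.png

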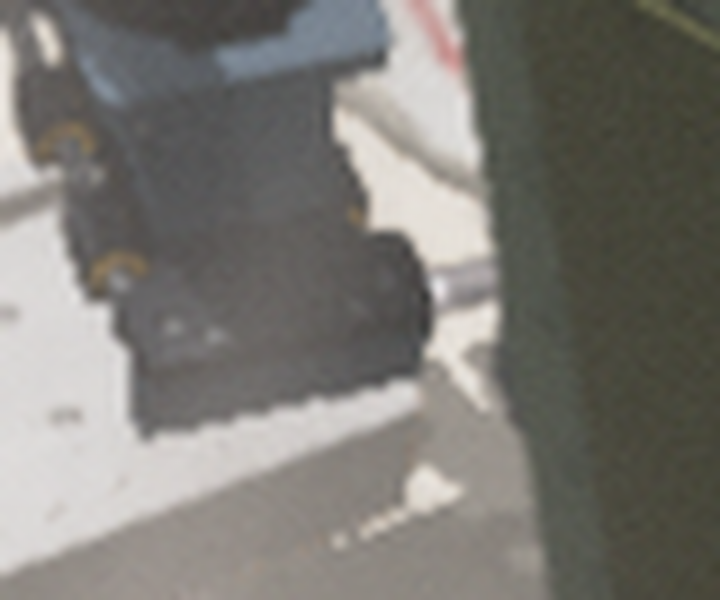

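```bash
for i in 1 2 3; do python3 -m handwheel '{"gripper":[0.95,0.95,0.95],"offset":[[-0.1,0,3],[-0.3,0,7],[-0.3,0,7]],"rot":[[0,0,0],[0,0,0],[0,0,0]]}'; python3 -c "
from f import *
where();print(state()['torque'].round(2))"; done
```

```text
time_s: 21.78
ee_pos: [552.2, 20.2, 92.5]
ee_rot: [123.5, 89.6, 22.6]
force: [0.1, 3.9, 2.6]
gripper_width: 19.7
saw frame TCP 62.2 154.6 92.5
[ 0.77  0.06 -0.04]
time_s: 22.03
ee_pos: [551.2, 14.9, 93.2]
ee_rot: [139.5, 89.5, 38.5]
force: [-0.1, 8.6, 4.8]
gripper_width: 19.7
saw frame TCP 62.2 149.3 93.2
[ 1.69  0.01 -0.01]
time_s: 22.28
ee_pos: [550.0, 9.5, 93.8]
ee_rot: [148.5, 89.4, 47.4]
force: [-2.0, 13.9, 6.0]
gripper_width: 19.7
saw frame TCP 62.1 143.7 93.8
[ 2.5   0.02 -0.03]
```

```bash
python3 - <<'E'
from h import *
from workcell import *
b=grab_frame("top")[:,:,::-1];a=grab_frame("scene")[:,:,::-1]
cv2.imwrite('pics/t_17.png',cv2.resize(b[215:290,310:390],None,fx=7.5,fy=7.5,interpolation=cv2.INTER_LANCZOS4))
cv2.imwrite('pics/scene17.png',a)
E
```

```text
(no output)
```

View pics/t_17.png

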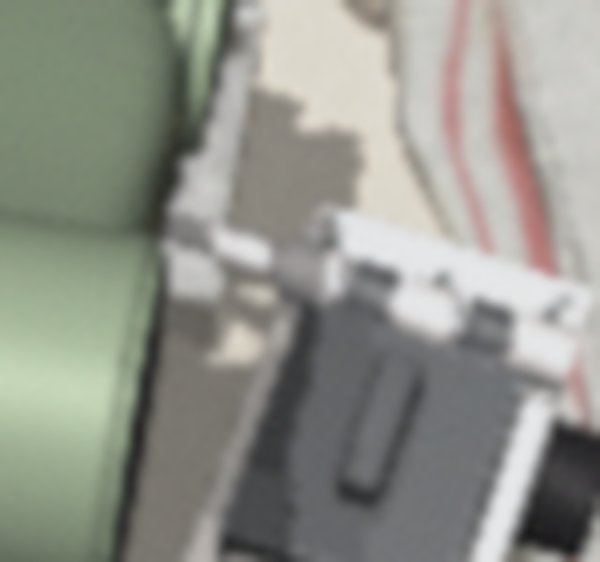

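View pics/scene17.png

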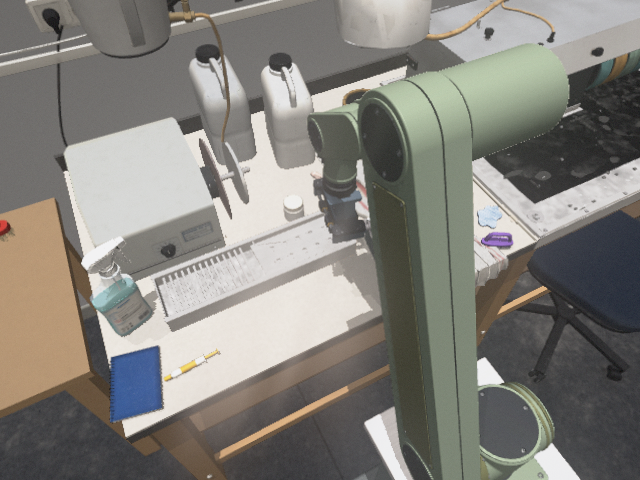

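```bash
python3 -m handwheel '{"gripper":[0.95,0.95,0.95],"offset":[[-1.5,0,0],[-2.5,0,0],[-2.5,0,0]],"rot":[[0,0,0],[0,0,0],[0,0,0]]}'; python3 -c "
from f import *
where();print(state()['torque'].round(2))"
```

```text
time_s: 22.63
ee_pos: [549.5, 6.2, 95.5]
ee_rot: [111.7, 89.6, 10.9]
force: [-0.8, 3.9, 0.7]
gripper_width: 19.5
saw frame TCP 62.2 140.3 95.5
[ 0.78 -0.05 -0.01]
```

```bash
for i in 1 2 3; do python3 -m handwheel '{"gripper":[0.95,0.95,0.95],"offset":[[-0.4,0,3],[-0.7,0,7],[-0.7,0,7]],"rot":[[0,0,0],[0,0,0],[0,0,0]]}'; python3 -c "
from f import *
where();print(state()['torque'].round(2))"; done
```

```text
time_s: 22.88
ee_pos: [547.7, -1.7, 95.9]
ee_rot: [102.8, 89.7, 1.9]
force: [-1.0, 2.7, 1.8]
gripper_width: 19.5
saw frame TCP 61.9 132.3 95.9
[0.37 0.09 0.05]
time_s: 23.13
ee_pos: [546.4, -9.0, 96.6]
ee_rot: [93.9, 89.7, -7.0]
force: [-0.4, 1.7, 0.4]
gripper_width: 19.9
saw frame TCP 62.0 124.9 96.6
[0.25 0.12 0.01]
time_s: 23.38
ee_pos: [545.3, -15.9, 97.3]
ee_rot: [92.6, 89.7, -8.2]
force: [-0.6, -0.4, 0.8]
gripper_width: 19.7
saw frame TCP 62.2 117.8 97.3
[0.01 0.09 0.03]
```

```bash
for i in 1 2 3; do python3 -m handwheel '{"gripper":[0.95,0.95,0.95],"offset":[[-0.2,0,3],[-0.4,0,7],[-0.4,0,7]],"rot":[[0,0,0],[0,0,0],[0,0,0]]}'; python3 -c "
from f import *
where();print(state()['torque'].round(2))"; done
python3 - <<'E'
from h import *
from workcell import *
b=grab_frame("top")[:,:,::-1]
cv2.imwrite('pics/t_18.png',cv2.resize(b[215:290,310:390],None,fx=7.5,fy=7.5,interpolation=cv2.INTER_LANCZOS4))
E
```

```text
time_s: 23.63
ee_pos: [543.9, -22.6, 97.7]
ee_rot: [96.8, 89.7, -4.1]
force: [-1.1, 0.6, 0.4]
gripper_width: 19.5
saw frame TCP 62.0 111.0 97.7
[ 0.01  0.09 -0.02]
time_s: 23.88
ee_pos: [542.4, -28.7, 98.1]
ee_rot: [111.4, 89.7, 10.5]
force: [-1.3, 2.3, 0.1]
gripper_width: 19.7
saw frame TCP 61.7 104.7 98.1
[0.45 0.22 0.1 ]
time_s: 24.13
ee_pos: [540.9, -35.5, 98.4]
ee_rot: [110.6, 89.7, 9.8]
force: [-0.9, 2.3, 0.7]
gripper_width: 19.4
saw frame TCP 61.6 97.7 98.4
[0.57 0.27 0.09]
```

View pics/t_18.png

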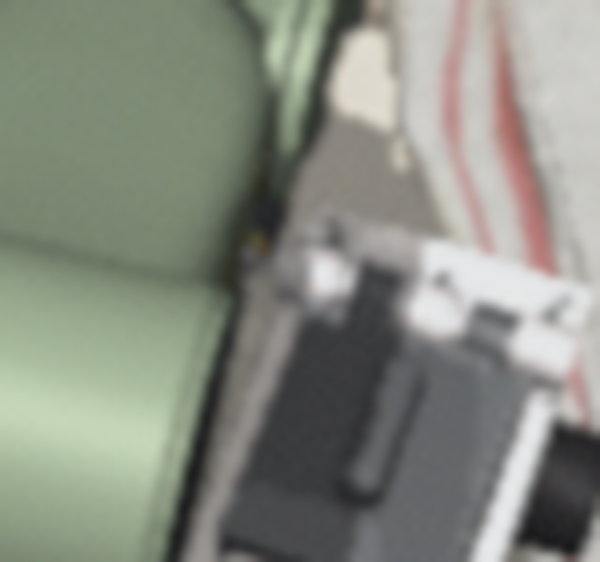

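```bash
for i in 1 2 3; do python3 -m handwheel '{"gripper":[0.95,0.95,0.95],"offset":[[-0.1,0,2],[-0.2,0,4],[-0.2,0,4]],"rot":[[0,0,0],[0,0,0],[0,0,0]]}'; python3 -c "
from f import *
where();print(state()['torque'].round(2))"; done
```

```text
time_s: 24.43
ee_pos: [540.2, -39.0, 98.5]
ee_rot: [117.8, 89.7, 16.9]
force: [-2.2, 3.4, 0.5]
gripper_width: 19.4
saw frame TCP 61.6 94.2 98.5
[0.81 0.33 0.11]
time_s: 24.68
ee_pos: [539.4, -43.0, 98.6]
ee_rot: [116.2, 89.8, 15.4]
force: [-2.3, 4.2, -0.1]
gripper_width: 20.0
saw frame TCP 61.5 90.2 98.6
[0.86 0.42 0.08]
time_s: 24.93
ee_pos: [538.6, -47.0, 98.8]
ee_rot: [114.4, 89.8, 13.6]
force: [-2.9, 2.5, -0.8]
gripper_width: 20.2
saw frame TCP 61.4 86.1 98.8
[0.79 0.46 0.05]
```

```bash
for i in 1 2 3 4; do python3 -m handwheel '{"gripper":[0.95,0.95],"offset":[[0,-0.2,2],[0,-0.2,2]],"rot":[[0,0,0],[0,0,0]]}'; python3 -c "
from f import *
where();print(state()['torque'].round(2))"; done
```

```text
time_s: 25.1
ee_pos: [538.1, -49.0, 98.8]
ee_rot: [110.8, 89.8, 9.9]
force: [-2.7, 4.3, -0.6]
gripper_width: 19.9
saw frame TCP 61.3 84.0 98.8
[0.78 0.44 0.06]
time_s: 25.27
ee_pos: [537.7, -51.1, 98.8]
ee_rot: [107.5, 89.7, 6.6]
force: [-2.5, 3.9, -1.8]
gripper_width: 19.6
saw frame TCP 61.3 81.9 98.8
[0.77 0.37 0.07]
time_s: 25.43
ee_pos: [537.4, -52.6, 98.9]
ee_rot: [115.6, 89.7, 14.7]
force: [-2.1, 5.1, -1.9]
gripper_width: 19.8
saw frame TCP 61.3 80.3 98.9
[0.93 0.34 0.08]
time_s: 25.6
ee_pos: [537.3, -52.8, 98.9]
ee_rot: [138.9, 89.5, 37.9]
force: [-0.8, 10.9, -0.5]
gripper_width: 19.7
saw frame TCP 61.3 80.1 98.9
[2.06 0.07 0.07]
```

```bash
python3 -m handwheel '{"gripper":[0.95,0.95],"offset":[[0,0,1],[0,0,1]],"rot":[[0,0,0],[0,0,0]]}'; python3 -m handwheel '{"gripper":[0.95,0.95],"offset":[[0,0,-3],[0,0,-3]],"rot":[[0,0,0],[0,0,0]]}';  python3 -m handwheel '{"gripper":[0.5,0.5,0.5,0.5],"offset":[[0,0,0],[0,0,0],[0,0,0],[0,0,0]],"rot":[[0,0,0],[0,0,0],[0,0,0],[0,0,0]]}'; python3 -m handwheel '{"gripper":[0.5,0.5,0.5,0.5,0.5],"offset":[[0,0,-20],[0,0,-45],[-25,0,-70],[-60,0,-90],[-90,0,-120]],"rot":[[0,0,0],[0,0,0],[0,0,0],[0,0,0],[0,0,0]]}'
python3 - <<'E'
from h import *
from workcell import *
b=grab_frame("top")[:,:,::-1];a=grab_frame("scene")[:,:,::-1]
cv2.imwrite('pics/top19.png',b)
cv2.imwrite('pics/t_19.png',cv2.resize(b[215:290,310:390],None,fx=7.5,fy=7.5,interpolation=cv2.INTER_LANCZOS4))
cv2.imwrite('pics/scene19.png',a)
cv2.imwrite('pics/s_19.png',cv2.resize(a[190:270,340:440],None,fx=7.5,fy=7.5,interpolation=cv2.INTER_LANCZOS4))
E
```

```text
time_s: 25.77
ee_pos: [537.3, -52.8, 99.0]
ee_rot: [145.0, 89.5, 44.0]
force: [0.1, 13.6, -2.0]
gripper_width: 19.7
time_s: 25.93
ee_pos: [537.4, -52.5, 98.9]
ee_rot: [107.0, 89.7, 6.2]
force: [-2.3, 4.5, -1.6]
gripper_width: 20.0
time_s: 26.27
ee_pos: [538.3, -53.8, 99.6]
ee_rot: [96.4, 89.6, -4.5]
force: [0.2, 0.9, 0.6]
gripper_width: 43.2
time_s: 26.68
ee_pos: [559.7, 63.9, 190.3]
ee_rot: [92.4, 89.6, -8.6]
force: [0.3, -0.3, 0.3]
gripper_width: 45.7
```

View pics/t_19.png

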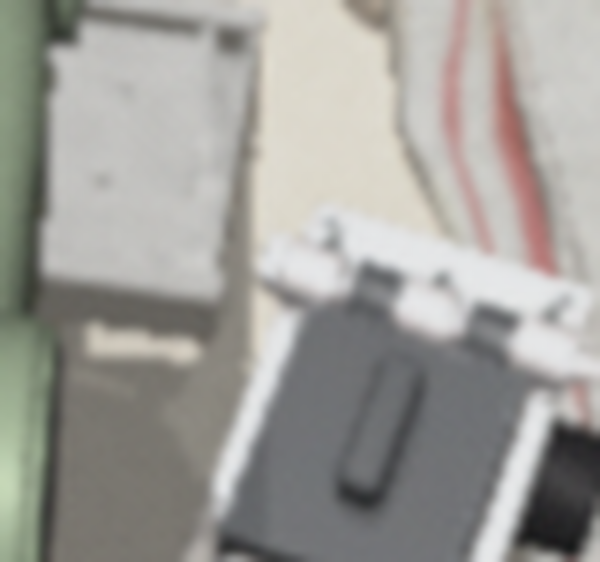

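View pics/s_19.png

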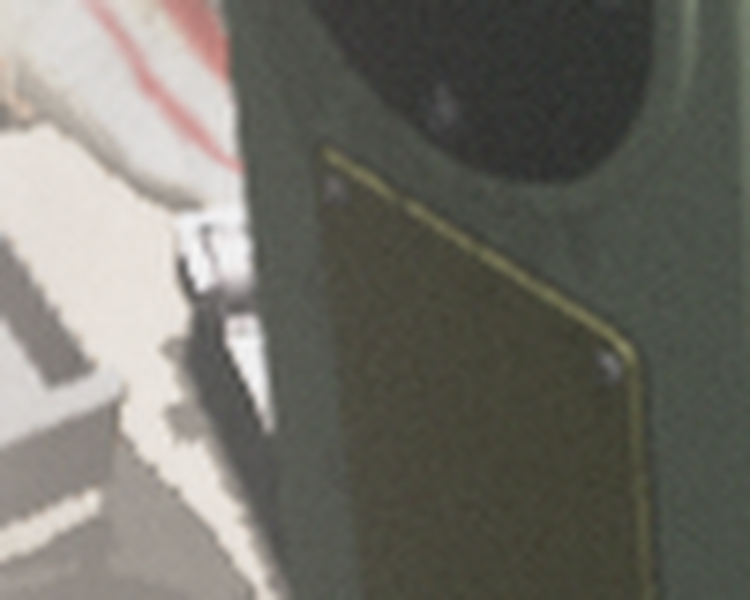

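```bash
python3 -m handwheel '{"gripper":[0.5,0.5,0.5,0.5,0.5],"offset":[[0,-20,-30],[0,-40,-60],[0,-60,-90],[0,-85,-115],[0,-110,-140]],"rot":[[0,0,0],[0,0,0],[0,0,0],[0,0,0],[0,0,0]]}'
python3 - <<'E'
from h import *
from workcell import *
a=grab_frame("scene")[:,:,::-1]
cv2.imwrite('pics/scene20.png',a)
cv2.imwrite('pics/s_20.png',cv2.resize(a[190:270,350:440],None,fx=8,fy=7.5,interpolation=cv2.INTER_LANCZOS4))
E
```

```text
time_s: 27.2
ee_pos: [477.3, 223.1, 187.8]
ee_rot: [99.8, 89.7, -1.1]
force: [0.6, -0.5, 0.6]
gripper_width: 45.8
```

View pics/s_20.png

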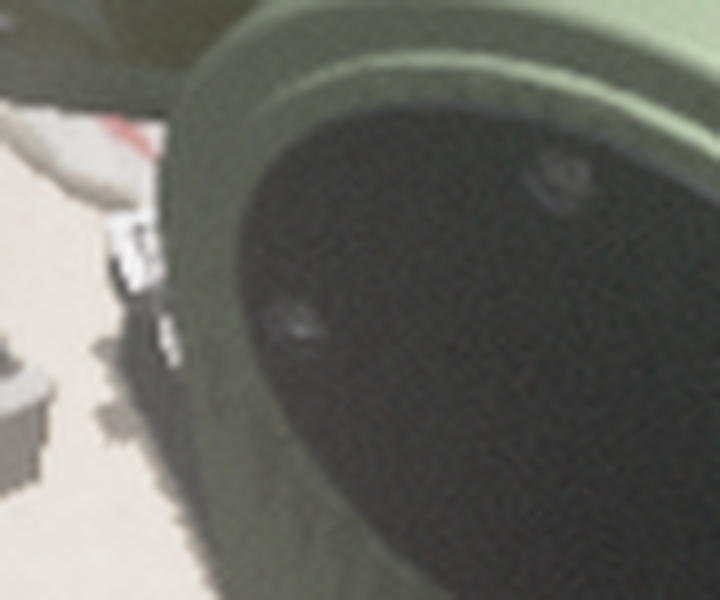

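```bash
python3 -m handwheel '{"gripper":[0.5,0.5,0.5,0.5,0.5],"offset":[[0,-20,-30],[0,-40,-60],[0,-60,-90],[0,-85,-115],[0,-110,-140]],"rot":[[0,0,0],[0,0,0],[0,0,0],[0,0,0],[0,0,0]]}'
python3 - <<'E'
from h import *
from workcell import *
a=grab_frame("scene")[:,:,::-1]
b=grab_frame("top")[:,:,::-1]
cv2.imwrite('pics/scene21.png',a)
cv2.imwrite('pics/top21.png',b)
cv2.imwrite('pics/s_21.png',cv2.resize(a[195:270,355:435],None,fx=8,fy=8,interpolation=cv2.INTER_LANCZOS4))
E
```

```text
time_s: 27.67
ee_pos: [396.1, 381.4, 187.5]
ee_rot: [100.9, 89.6, -0.1]
force: [0.7, -0.2, 0.7]
gripper_width: 45.5
```

View pics/s_21.png

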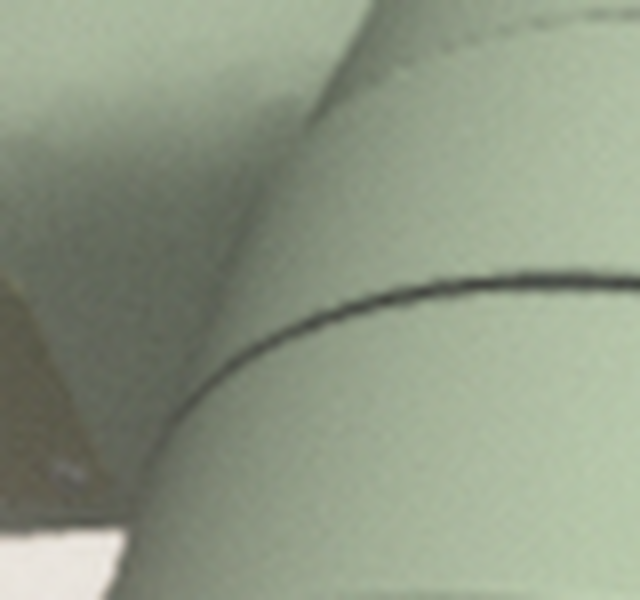

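View pics/scene21.png

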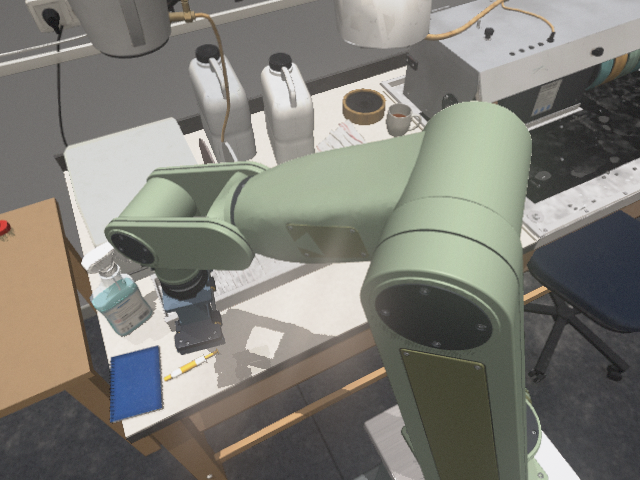

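```bash
python3 -c "
from f import *
go([415,80,240],-10.8)
b=cv2.imread('pics/top21.png')
cv2.imwrite('pics/t_21.png',cv2.resize(b[230:290,330:400],None,fx=9,fy=9,interpolation=cv2.INTER_LANCZOS4))"
```

```text
t 27.77 pos [394.3 383.6 187.4] jaw -10.6 F [-0.1 -0.2  0.5] w 45.7 j6 54 | off [-52.9  76.4 294.5] dist 309 rot [ 0.2 -0.1 -0.3]
```

View pics/t_21.png

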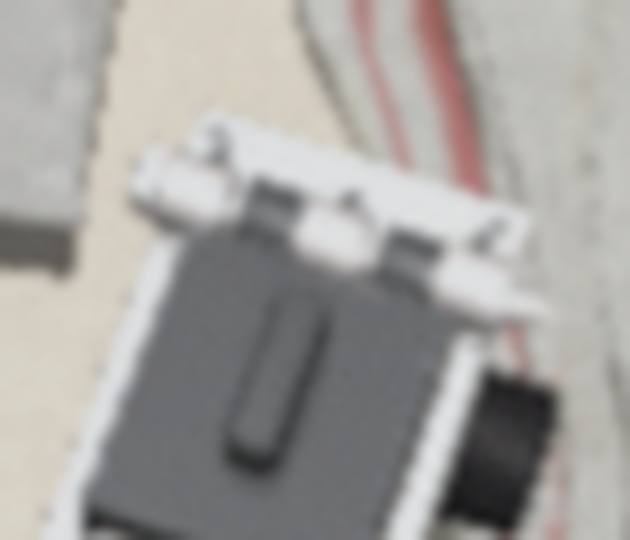

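```bash
python3 -m handwheel '{"gripper":[0.5,0.5,0.5,0.5,0.5],"offset":[[-10,10,38],[-20,20,76],[-30,30,114],[-40,40,152],[-50,50,190]],"rot":[[0,0,0],[0,0,0],[0,0,0],[0,0,0],[0,0,0]]}'
python3 -m handwheel '{"gripper":[0.5,0.5,0.5,0.5],"offset":[[0,10,38],[0,26,76],[0,26,100],[0,26,100]],"rot":[[0,0,0],[0,0,0],[0,0,0],[0,0,0]]}'
python3 - <<'E'
from h import *
from workcell import *
a=grab_frame("scene")[:,:,::-1]
cv2.imwrite('pics/scene22.png',a)
cv2.imwrite('pics/s_22.png',cv2.resize(a[195:270,355:435],None,fx=8,fy=8,interpolation=cv2.INTER_LANCZOS4))
E
```

```text
time_s: 28.18
ee_pos: [409.3, 181.7, 238.0]
ee_rot: [94.2, 89.6, -6.7]
force: [0.4, -0.6, -0.5]
gripper_width: 45.3
time_s: 28.52
ee_pos: [415.1, 76.4, 237.7]
ee_rot: [75.7, 89.7, -25.5]
force: [0.6, 0.2, -0.9]
gripper_width: 45.8
```

View pics/s_22.png

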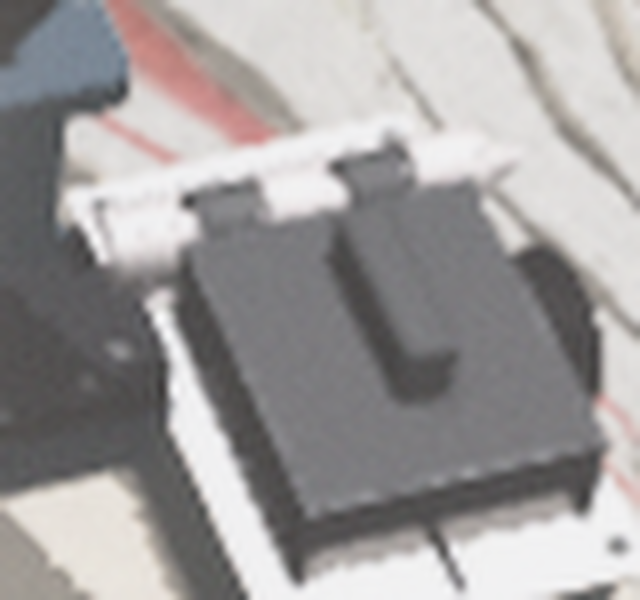

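```bash
python3 -m handwheel '{"gripper":[0.5,0.5,0.5],"offset":[[0,0,-30],[0,0,-50],[0,0,-50]],"rot":[[0,0,0],[0,0,0],[0,0,0]]}'
python3 - <<'E'
from f import *
from workcell import *
a=grab_frame("scene")[:,:,::-1]
cv2.imwrite('pics/scene23.png',a)
cv2.imwrite('pics/s_23.png',cv2.resize(a[205:250,360:425],None,fx=12,fy=12,interpolation=cv2.INTER_LANCZOS4))
for lab,x,y,z in(('tip home',62,-81,104),('Rface top',62,-63,117),('Lface top',62,63,117),('Lface front',49,63,104),('head out top back',72,71,114),('head out top front',52,71,114),('head out bot front',52,71,94),('head in top front',52,63,114)): print(lab,((proj('scene',[*f(x,y),z])[0]-[360,205]+.5)*12).round())
E
```

```text
time_s: 28.82
ee_pos: [426.3, 133.2, 237.8]
ee_rot: [119.8, 89.6, 19.1]
force: [0.3, -0.6, 0.5]
gripper_width: 45.9
tip home [736. 106.]
Rface top [667.  84.]
Lface top [105. 215.]
Lface front [122. 301.]
head out top back [ 52. 198.]
head out top front [ 84. 268.]
head out bot front [ 78. 328.]
head in top front [121. 259.]
```

View pics/s_23.png

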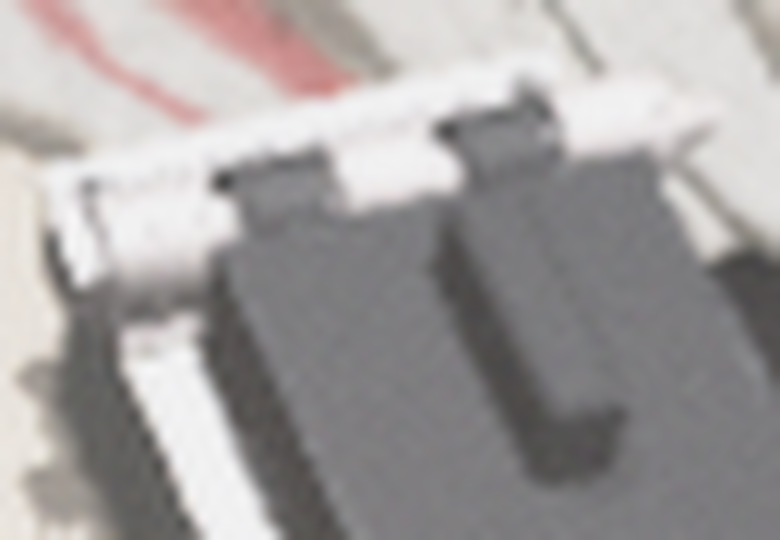

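```bash
python3 -c "
from f import *
tcp(62,125,150)"
```

```text
t 28.87 pos [425.6 131.9 237.6] jaw -10.7 F [-0.6 -0.5 -0. ] w 46.0 j6 27 | off [ 88.2 144.4 115.9] dist 205 rot [ 0.1 -0.1 -0.3]
```

```bash
python3 -m handwheel '{"gripper":[1,1,1,1,1],"offset":[[15,28,22],[30,56,44],[45,84,66],[60,112,88],[75,138,110]],"rot":[[0,0,0],[0,0,0],[0,0,0],[0,0,0],[0,0,0]]}' 40
python3 -m handwheel '{"gripper":[1,1,1,1],"offset":[[12,4,4],[12,4,4],[12,4,4],[12,4,4]],"rot":[[0,0,0],[0,0,0],[0,0,0],[0,0,0]]}'; python3 -c "
from f import *
tcp(62,110,97)"
```

```text
time_s: 29.28
ee_pos: [541.2, -5.1, 162.7]
ee_rot: [101.2, 89.7, 0.4]
force: [0.4, 1.4, 0.0]
gripper_width: 15.1
time_s: 29.62
ee_pos: [543.2, -7.5, 152.2]
ee_rot: [108.2, 89.7, 7.4]
force: [-0.8, -0.4, 0.7]
gripper_width: 0.2
t 29.62 pos [543.2  -7.5 152.2] jaw -10.8 F [-0.8 -0.4  0.7] w 0.2 j6 9 | off [55.2  3.1 15.8] dist 57 rot [-0.  -0.1 -0.3]
```

```bash
python3 -m handwheel '{"gripper":[1,1,1,1,1],"offset":[[18,2.5,0],[38,2.5,0],[54,2.5,0],[54,2.5,10],[54,2.5,16]],"rot":[[0,0,0],[0,0,0],[0,0,0],[0,0,0],[0,0,0]]}' 
python3 -c "
from f import *
where()"
for i in 1 2 3; do python3 -m handwheel '{"gripper":[1,1,1],"offset":[[0,0,3],[0,0,6],[0,0,6]],"rot":[[0,0,0],[0,0,0],[0,0,0]]}'; python3 -c "
from f import *
where()"; done
```

```text
time_s: 30.03
ee_pos: [542.8, -24.0, 98.3]
ee_rot: [102.7, 89.7, 2.0]
force: [-0.4, -0.1, 0.4]
gripper_width: 0.6
saw frame TCP 61.3 109.4 98.3
time_s: 30.28
ee_pos: [542.8, -30.6, 99.0]
ee_rot: [102.7, 89.5, 1.8]
force: [0.4, 0.6, 0.0]
gripper_width: 0.3
saw frame TCP 62.6 102.9 99.0
time_s: 30.53
ee_pos: [541.1, -36.3, 97.8]
ee_rot: [104.8, 89.7, 3.9]
force: [-0.5, -0.2, 0.3]
gripper_width: 0.5
saw frame TCP 61.9 97.0 97.8
time_s: 30.78
ee_pos: [539.8, -42.2, 97.5]
ee_rot: [105.6, 89.7, 4.7]
force: [-0.5, 0.7, 0.0]
gripper_width: -0.1
saw frame TCP 61.8 91.0 97.5
```

```bash
for i in 1 2 3 4 5; do python3 -m handwheel '{"gripper":[1,1],"offset":[[0,0,1.5],[0,0,1.5]],"rot":[[0,0,0],[0,0,0]]}'; python3 -c "
from f import *
where()"; done
```

```text
time_s: 30.95
ee_pos: [539.7, -43.4, 97.5]
ee_rot: [107.0, 89.7, 6.2]
force: [-0.7, -0.2, -0.2]
gripper_width: 0.3
saw frame TCP 61.8 89.8 97.5
time_s: 31.12
ee_pos: [539.5, -44.4, 97.5]
ee_rot: [113.9, 89.7, 13.0]
force: [-0.5, 1.9, -0.1]
gripper_width: 0.7
saw frame TCP 61.8 88.7 97.5
time_s: 31.28
ee_pos: [539.5, -44.5, 97.6]
ee_rot: [133.1, 89.6, 32.2]
force: [1.4, 6.6, -0.5]
gripper_width: 0.3
saw frame TCP 61.9 88.6 97.6
time_s: 31.45
ee_pos: [539.5, -44.6, 97.6]
ee_rot: [144.4, 89.4, 43.4]
force: [2.1, 10.1, -0.1]
gripper_width: 0.5
saw frame TCP 61.9 88.6 97.6
time_s: 31.62
ee_pos: [539.5, -44.7, 97.7]
ee_rot: [151.4, 89.3, 50.3]
force: [3.0, 15.8, 0.4]
gripper_width: 0.2
saw frame TCP 61.9 88.5 97.7
```

```bash
for i in 1 2; do python3 -m handwheel '{"gripper":[1,1],"offset":[[0,0,2],[0,0,2]],"rot":[[0,0,0],[0,0,0]]}'; python3 -c "
from f import *
where()"; done; python3 -m handwheel '{"gripper":[1,1,1,1,1],"offset":[[0,0,-8],[0,0,-20],[0,0,-40],[-30,0,-60],[-70,0,-70]],"rot":[[0,0,0],[0,0,0],[0,0,0],[0,0,0],[0,0,0]]}'; python3 -c "
from f import *
where(); go([415,130,240],-10.8)"
```

```text
time_s: 31.78
ee_pos: [539.5, -44.8, 97.8]
ee_rot: [157.9, 89.1, 56.8]
force: [3.2, 21.6, -0.2]
gripper_width: 0.5
saw frame TCP 61.9 88.4 97.8
time_s: 31.95
ee_pos: [539.5, -44.8, 97.8]
ee_rot: [161.7, 88.9, 60.5]
force: [5.0, 28.3, 0.3]
gripper_width: 0.4
saw frame TCP 62.0 88.3 97.8
time_s: 32.37
ee_pos: [548.4, 17.2, 165.2]
ee_rot: [-86.0, 89.8, 173.2]
force: [1.0, 0.9, 0.5]
gripper_width: 0.4
saw frame TCP 59.0 150.9 165.2
t 32.37 pos [548.4  17.2 165.2] jaw -10.8 F [1.  0.9 0.5] w 0.4 j6 11 | off [ -74.4 -152.4  -85.7] dist 190 rot [-0.   0.   0.2]
```

```bash
python3 -m handwheel '{"gripper":[1,1,1,1,1],"offset":[[-15,-30,-17],[-30,-60,-34],[-45,-92,-51],[-60,-124,-68],[-74,-150,-85]],"rot":[[0,0,0],[0,0,0],[0,0,0],[0,0,0],[0,0,0]]}'
python3 -m handwheel '{"gripper":[0.5,0.5],"offset":[[0,0,-5],[0,0,-5]],"rot":[[0,0,0],[0,0,0]]}'
python3 - <<'E'
from f import *
from workcell import *
a=grab_frame("scene")[:,:,::-1]; b=grab_frame("top")[:,:,::-1]
cv2.imwrite('pics/scene24.png',a);cv2.imwrite('pics/top24.png',b)
c1=cv2.resize(a[205:250,360:425],None,fx=10,fy=10,interpolation=cv2.INTER_LANCZOS4)
cv2.imwrite('pics/s_24.png',c1)
E
```

```text
time_s: 32.78
ee_pos: [416.8, 127.9, 241.8]
ee_rot: [99.4, 89.7, -1.5]
force: [0.2, 0.2, 0.4]
gripper_width: 0.3
time_s: 32.95
ee_pos: [419.9, 133.4, 242.0]
ee_rot: [105.9, 89.5, 5.2]
force: [0.8, -0.6, -0.5]
gripper_width: 11.1
```

View pics/s_24.png

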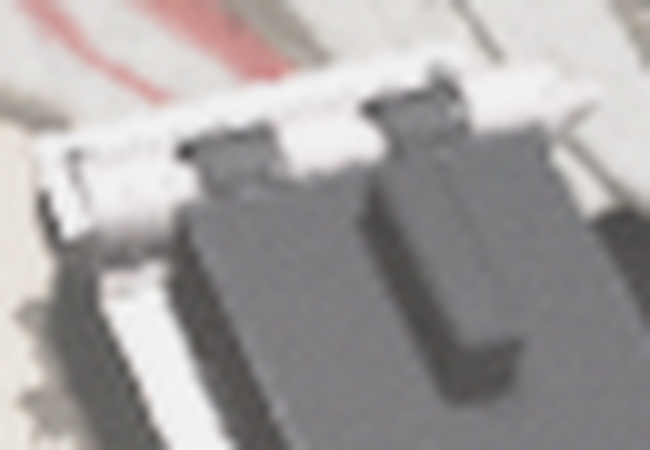

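View pics/scene24.png

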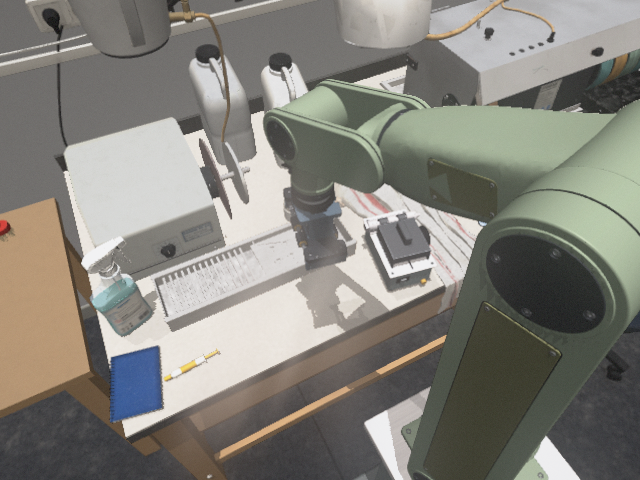

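```bash
python3 -c "
from workcell import *
print(job_done())"
```

```text
the job is handed in; nothing more can be done
None
```

The guard is back on the saw, pinned through all five knuckles and lying closed. I handed the job in at about 33 s with the arm clear of everything.

**What I did:**
- **Guard:** I picked it up by its rib and lowered it over the blade with its knuckles between the saw's. I felt the play on both sides, about 7 mm in all, centred the guard, seated it with about 5 N and let go.
- **Pin:** I gripped it near its head and fed the nose in from the left. I let go with the tip about at the middle knuckle, and the pin stayed in both knuckles. Then I took it by the head and pushed it through until it stopped. On the way it bound once at about 14 N, until I raised the head 2.5 mm.

**Last checks:**
- **Pin home:** I pushed the end of the head with shut fingers at up to 28 N. It moved less than 0.5 mm, and the pictures before and after looked the same. The nose shows out of the right knuckle.
- **Disagreements:** The scene view showed the nose about 4 mm short of its computed home position, and that view read about 2 mm off elsewhere. The top view gave about 14 mm of nose where 18 mm is expected, and the nose end is faint there. A thin dark line shows beside the head in the scene view. I took the hard stop as the deciding check.
- **Guard:** It lies closed on the table in both views.
- **Other things:** The syringe was still in place in the last picture, and nothing was meant to touch the jar or brush. Both were hidden by the arm at the end; mid-job they looked unmoved.

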